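# Stopper a tasting bottle in the lever press

### The arm

A 6-joint arm with a two-finger parallel gripper is mounted at the origin on the work surface. World frame = base frame: x ahead of the robot, y to its left, z up, the work surface at z = 0. Lengths are in mm, angles in degrees, forces in N, time in s.
With the tool pointing down it reaches from about 325 to 900 mm from the base axis. Payload 3.5 kg.
Tool frame: the origin (TCP) lies midway between the tips of the shut fingers; the grasp point (between the pads) lies 19 mm behind it; x points along the fingers, z is the direction in which the jaws open and shut, and the axes are right-handed (so a half turn about x gives the same grasp; the last joint's range is limited). The gripper opens to 85 mm and grips with 20 to 120 N. Pads are 22 mm wide; open, the fingers measure 114 mm over their backs; the gripper's body (76 mm by 85 mm) begins 54 mm behind the grasp point. The pads swing forward as they close: fully open they stand 13 mm farther back than shut.
Start: joints at [-79.378, 15.837, -1.513, 72.651, 0, 84.076], TCP at [177.989, -599.117, 199.713] pointing down, gripper open.
Joint ranges: [-178.77, 178.77], [-48.84, 107.48], [-61.69, 71.31], [-111.58, 123.2], [-90, 87.43], [-180, 180]. Speed limits (degrees/s): [147.25, 147.25, 180, 180, 180, 180].

### API

Orientations are given as [roll, pitch, yaw] about the fixed x, y, z axes, in that order (R = Rz(yaw) Ry(pitch) Rx(roll)).
In Python, from plant import r gives the robot as it stands.
- The arm moves only by the tool carry_out, never from a script. Its argument "commands" is a list of rows, each a list of 7 numbers: the opening in per cent of the stroke, from 0 (shut) to 100 (fully open), then the shift along the world's x, y, z in m, then the turn, a rotation vector about the world's x, y, z in degrees. In form: [[hand, x, y, z, ax, ay, az], ...]. A call has 1 to 12 rows; each row shifts and turns the commanded pose from where the row before left it; what a row does not reach is not made up. A row lasts 1/10 s, in which the tool goes at most 50 mm and 8.59 degrees, less where a joint would pass 70% of its speed; a pose out of reach is approached as far as the arm can. A call is refused whole if a number of a shift passes 0.05 or a number of a turn 8.59, either way. A call with a gripper value outside its range is refused whole. The fingers move at their own pace and stop on an object; "newtons" is the grip in N (left out, the last holds). Time passes only in rows, so rows that do not move let the fingers close. It gives the time, the measured TCP pose, the force and the opening at its end, in the units of the state.
- r.get_state(): the state, without advancing time (a new reading comes with each control period).
- r.read_camera(name): name is "scene" or "top" or "wrist"; returns a dict with "color" (420x560x3 uint8, red, green, blue), "K" (3x3 intrinsics, pixels), "R" (3x3) and "t" (3): a world point X has camera coordinates R X + t. Camera axes: x right, y down, z forward; pixel columns grow to the right and rows downward; lengths in mm; the calibration is good to about 2 mm. The wrist camera is an equidistant fisheye: a pixel r from the principal point sees the ray r / f radians off the axis. A picture is of the moment at which its call begins. There is no depth.
- r.job_done(): hands the job in, once; it reports no verdict.
The state is a dict: "time_s": time; "qpos": joint angles; "dq": joint speeds; "tau": joint torques, N m; "tool_pos": TCP position; "tcp_rot": TCP orientation; "contact_force": force on the tool from outside, world axes, zero at the start; "torque": the same for the moment, N m; "width": finger opening in mm.
Only numpy, scipy, OpenCV 4.12 (cv2) and the standard library are available. Lean on these libraries where they do the work, as an engineer would, in place of code of your own. Each camera call takes 0.05 s, during which the arm holds its last target. There are 200 camera calls.

### The job

First push the bottle carrier along its rails to the left (the robot's left) by its blue knob until it clicks into the station under the press ram, then flip the red safety catch all the way over to the left. After that pull the lever's yellow bar forward and down until the stopper is pressed fully into the bottle, and finish while the gripper is still holding the lever down: do not let go. Leave the other things on the counter where they stand.

Things in the scene. Friction and masses are not known exactly. Their poses are not given: they have to be found in the camera images.
- press: Bench press, fixed: steel base, two rails, green head. Origin on the table, straight below the ram; x away from the robot, y left along the rails (push direction), z up; turned up to 0.2 rad about z. Offsets here are mm (x, y, z) in this frame. Base (-130,-285,0) to (110,165,12), rails to z 30. Head x -35..60, y -25..25, z 185..257; column x 50..90; cheek plate x 20..56, y 83..93, to z 217.
- carrier (a joint): Position of the aluminium bottle carrier on the rails, m: 0 = right end, grows to the left, 0.150 = station under the ram, stop at 0.175. Starts at 0 to 0.06. A sprung detent pulls it in from within 6 mm of 0.150; sliding takes 1 to 2 N, entering or leaving the detent 5 to 10 N. Pushed past, it must be pushed back. The bottle (39 mm diameter) is fixed to it; the stopper reaches z 151.
- push_knob (a point): Centre of the blue ball knob (28 mm) on a 16 mm post at the carrier's right end, to push it by. At press (0, carrier - 240, 92) with the joint in mm, so (0, -90, 92) at the station. The post goes down to the carrier's plate, top at z 45 (76 mm wide, its right edge 15 mm beyond the knob's centre). The bottle's axis is 90 mm left of it.
- catch (a joint): Safety catch, rad: 0 = locked (red paddle leans right, a steel prop stands under the lever's lug and blocks the lever); grows as the paddle is flipped to the left; 1.6 = fully over, leaning 0.9 rad left. Turns very easily about a line along the press's x through y 110, z 65; past the middle it falls over by its own weight and stays.
- catch_tip (a point): Centre of the rounded end (18 mm diameter) of the red paddle, a plate 26 mm wide along x and 7 mm thick; the end lies 50 mm from the catch's turning line. Locked at press (-100, 78, 103), upright at (-100, 110, 115), flipped at (-100, 149, 96). Free space in front of the press and to the right of it.
- lever (a joint): Press lever, rad: 0 = rest, grows as pulled towards the robot (-x) and down; 0.96 = stopper fully home, a firm stop. It turns about the shaft along y at press x 35, z 190. Takes 4 N at the bar at first, 10 to 12 N while pressing; a spring lifts it again when let go.
- press_lever: The whole lever: hub, 14 mm steel arm and yellow bar. Origin on the shaft at press (35, 110, 190); it turns about y there.
- bar_center (a point): Yellow bar of the lever, 22 mm diameter, along the press's y. This point is on its centre line, where to pinch it from above: 58 mm left of the lever's steel arm; yellow from 40 mm right to 55 mm left of it. At lever angle q it is at press (35 - 130 sin(0.35+q), 168, 190 + 130 cos(0.35+q)): (-10, 168, 312) at rest, (-91, 168, 224) at 0.96. It turns with the lever; a pinched round bar turns in the grip.
- stopper (a joint): How far the black-topped stopper has been pressed into the bottle, m: 0 = standing 14 mm proud, 0.014 = fully home. Takes 25 N; pressed by the ram, with the carrier at the station.
- wine_bottle: Bystander: full-size wine bottle, 75 mm diameter, 300 mm tall, standing to the left. Origin under its centre.
- gift_case: Bystander: small wooden gift case 114 x 164 x 85 mm, near right. Origin under its centre.
- spare_bottle: Bystander: another small tasting bottle, 40 mm diameter, 96 mm tall, near left. Origin under its centre.

How it is judged:
By the outcome, as a careful person would: the job done as asked, in the order asked, and still so for the second after the job is handed in, while the arm keeps its last pose, push and grip.
It also fails if it takes over 64 s, if anything falls off the work surface, if the arm or the gripper's body presses on something with over 40 N, if the wrist force passes 120 N, or if a joint passes its speed limit or range.

## Working session

There is one attempt and no reset: what is moved stays moved. The work goes in short steps, Python scripts to look and compute and a tool call to move; the robot and the scene stay as the last step left them, time stands still between calls to the robot, and variables do not carry over. Pictures are saved under pics/ and viewed, about 8 in all and at most 12, crops included, and the job is handed in when it is done.

Besides the shell and the picture viewer there is one more tool, called after ">>>" as name(argument=value, ...) on one line, values as JSON. carry_out: Moves the arm, as the interface text tells. Its arguments: {"type":"object","properties":{"commands":{"type":"array"},"newtons":{"type":"number"}},"required":["commands"]}

```bash
mkdir -p pics; python3 - <<'E'
from plant import r
import cv2,numpy as np
s=r.get_state()
print(s)
for n in("scene","top"):
    c=r.read_camera(n); cv2.imwrite(f"pics/{n}0.png",c["color"][:,:,::-1])
    np.savez(f"{n}.npz",K=c["K"],R=c["R"],t=c["t"])
    print(n,c["K"],c["R"],c["t"])
E
```

```text
{'time_s': 0.0, 'qpos': array([-7.93777656e+01,  1.58777505e+01, -1.59622468e+00,  7.26505298e+01,
        6.61906487e-04,  8.40758426e+01]), 'dq': array([-0.03247929, -0.03163149,  0.02239367,  0.01321176,  0.05689755,
       -0.02841079]), 'tau': array([-1.90697159e-03, -4.45506513e+01,  2.95205945e+01,  1.65112352e-02,
       -1.51909703e-04, -6.89696492e-06]), 'tool_pos': array([ 177.83739604, -598.29959296,  198.57856952]), 'tcp_rot': array([173.77124427,  89.87549319, 100.31763531]), 'contact_force': array([-0.16687931, -0.20795448,  0.06125236]), 'torque': array([ 0.03470961, -0.05201968,  0.0305333 ]), 'width': 85.19666877512635}
scene [[495.21952455   0.         284.38726222]
 [  0.         495.21952455 208.97850567]
 [  0.           0.           1.        ]] [[ 0.79787674  0.60267559  0.01322309]
 [ 0.40096804 -0.51420324 -0.75816862]
 [-0.45013036  0.61022714 -0.65192445]] [-439.38589972  -37.42416045 1685.42059068]
top [[509.17540423   0.         272.5373785 ]
 [  0.         509.17540423 207.13654372]
 [  0.           0.           1.        ]] [[-0.00851466 -0.99995813  0.00335186]
 [-0.98810676  0.00789899 -0.15356638]
 [ 0.15353347 -0.00461956 -0.98813265]] [  26.28803288  524.75304331 1662.75184305]
```

View pics/scene0.png

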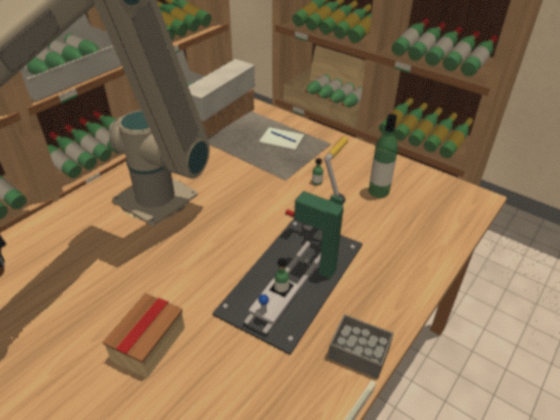

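View pics/top0.png

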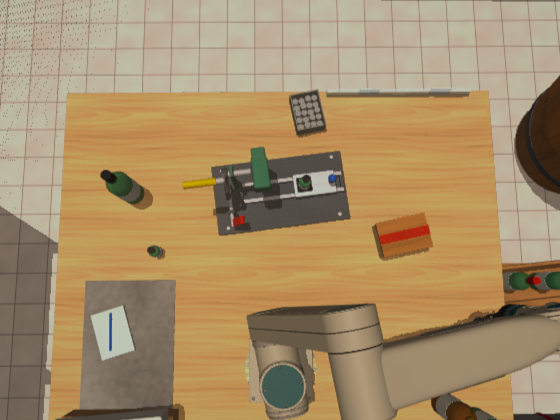

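The scene picture shows the press in the middle, with the knob at (264,299), the bar at about (338,150) and the case at (145,333). The top picture shows the knob at (332,180), the red catch at (239,221) and the bar at (200,183). I'll enlarge both.

```bash
python3 - <<'E'
import cv2,numpy as np
a=cv2.imread("pics/top0.png")[140:240,175:355]; b=cv2.imread("pics/scene0.png")[130:350,210:370]
cv2.imwrite("pics/topc.png",cv2.resize(a,None,fx=4.4,fy=4.4,interpolation=cv2.INTER_CUBIC))
cv2.imwrite("pics/scc.png",cv2.resize(b,None,fx=2.7,fy=2.7,interpolation=cv2.INTER_CUBIC))
E
```

```text
(no output)
```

View pics/topc.png

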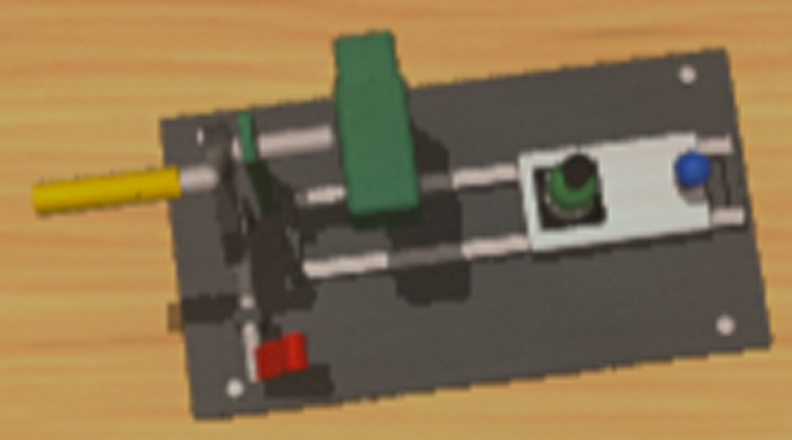

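View pics/scc.png

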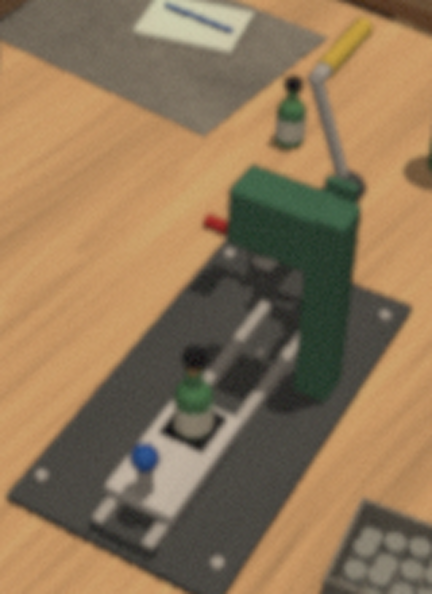

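Top crop: base corners at (162,120), (725,50), (770,345) and (195,418), knob at (692,168), bar end at (34,198). Scene crop: base corners at (10,497) and (410,305), knob at (145,459), bar end at (366,26).

```bash
cat > h.py <<'E'
import numpy as np, cv2
from scipy.optimize import least_squares
def cam(n):
    d=np.load(n+".npz"); return d["K"],d["R"],d["t"]
def proj(n,X):
    K,R,t=cam(n); p=K@(R@np.asarray(X,float)+t); return p[:2]/p[2]
def W(P,p):
    c,s=np.cos(p[2]),np.sin(p[2]); return np.array([p[0]+c*P[0]-s*P[1],p[1]+s*P[0]+c*P[1],P[2]])
def full(n,u):
    o,f=((175,140),4.4) if n=="top" else ((210,130),2.7)
    return np.array(o)+(np.array(u)+.5)/f-.5
E
python3 - <<'E'
from h import *
obs=[("top",(110,165,12),(162,120)),("top",(110,-285,12),(725,50)),("top",(-130,-285,12),(770,345)),("top",(-130,165,12),(195,418)),
("top","k",(692,168)),("top",(-10,223,312),(34,198)),("scene",(-130,-285,12),(10,497)),("scene",(110,165,12),(410,305)),("scene","k",(145,459)),("scene",(-10,223,312),(366,26)),("top",(-100,78,103),(285,352))]
def f(p):
    return np.concatenate([proj(n,W((0,p[3]-240,92) if P=="k" else P,p))-full(n,u) for n,P,u in obs])
s=least_squares(f,[500,0,0,30],loss="soft_l1",x_scale=[10,10,.01,10]);p=s.x
print(p,np.degrees(p[2]));print(f(p).reshape(-1,2).round(2));np.save("p.npy",p)
for nm,P in dict(knob=(0,p[3]-240,92),knobS=(0,-90,92),catch=(-100,78,103),flip=(-100,149,96),bar=(-10,168,312),barE=(-91,168,224)).items(): print(nm,W(P,p).round(1))
def ray(n,uv,z):
    K,R,t=cam(n);d=R.T@np.linalg.solve(K,[*uv,1]);C=-R.T@t;return C+d*(z-C[2])/d[2]
for nm,uv,z in [("wine base?",(132,193),100),("spare",(155,251),90),("case",(404,233),85),("winetop",(108,175),300)]: print(nm,ray("top",uv,z).round(0))
E
```

```text
[5.85158443e+02 5.78596781e+01 1.21014955e-01 7.59321885e+00] 6.933646169065219
[[-1.14 -0.88]
 [ 0.1  -1.25]
 [ 0.42 -0.18]
 [-0.77  0.26]
 [-0.02 -0.19]
 [-0.26  0.29]
 [-1.95 -1.21]
 [ 1.33 -0.02]
 [-0.13 -0.1 ]
 [-1.01  0.19]
 [ 1.78 -0.29]]
knob [ 613.2 -172.8   92. ]
knobS [596.  -31.5  92. ]
catch [476.5 123.2 103. ]
flip [467.9 193.7  96. ]
bar [555.  223.4 312. ]
barE [474.5 213.6 224. ]
wine base? [566. 477. 100.]
spare [378. 400.  90.]
case [ 430. -402.   85.]
winetop [581. 492. 300.]
```

>>> carry_out(commands=[[0, 0.037, 0.031, 0, 0, 0, -1], [0, 0.037, 0.031, 0, 0, 0, -1], [0, 0.037, 0.031, 0, 0, 0, -1], [0, 0.037, 0.031, 0, 0, 0, -1], [0, 0.037, 0.031, 0, 0, 0, -1], [0, 0.037, 0.031, 0, 0, 0, -1], [0, 0.037, 0.031, 0, 0, 0, -1], [0, 0.037, 0.031, 0, 0, 0, -1], [0, 0.037, 0.031, 0, 0, 0, -1], [0, 0.037, 0.031, 0, 0, 0, -0.6], [0, 0.037, 0.031, 0, 0, 0, 0], [0, 0.035, 0.031, 0, 0, 0, 0]])

```text
time_s: 1.3
tool_pos: [621.1, -225.4, 199.1]
tcp_rot: [-115.8, 90.0, 161.1]
contact_force: [0.2, -0.0, 0.3]
width: 0.1
```

>>> carry_out(commands=[[0, 0, 0, 0, 0, 0, 0], [0, 0, 0, 0, 0, 0, 0]])

```text
time_s: 1.5
tool_pos: [620.1, -226.0, 198.8]
tcp_rot: [-104.8, 89.9, 172.3]
contact_force: [-0.7, -0.3, 0.7]
width: -0.1
```

>>> carry_out(commands=[[0, 0, 0, -0.04, 0, 0, 0], [0, 0, 0, -0.04, 0, 0, 0], [0, 0, 0, -0.03, 0, 0, 0], [0, 0, 0, -0.01, 0, 0, 0], [0, 0, 0, 0, 0, 0, 0], [0, 0, 0, 0, 0, 0, 0]])

```text
time_s: 2.1
tool_pos: [620.5, -228.3, 81.3]
tcp_rot: [54.3, 89.9, -28.9]
contact_force: [-0.5, -0.3, 1.3]
width: 0.1
```

```bash
python3 - <<'E'
from plant import r
import cv2,numpy as np
w=r.read_camera("wrist"); s=r.read_camera("scene")["color"][:,:,::-1]
np.savez("wrist.npz",K=w["K"],R=w["R"],t=w["t"])
b=cv2.resize(s[210:350,190:370],None,fx=3,fy=3)
cv2.imwrite("pics/w1.png",w["color"][:,:,::-1]);cv2.imwrite("pics/s1.png",b)
E
```

```text
(no output)
```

View pics/s1.png

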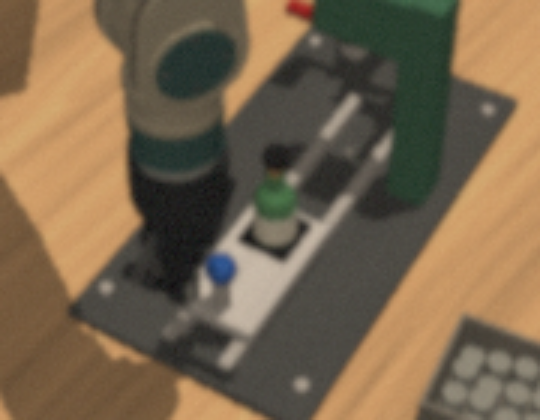

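The gripper tip appears near (180,290) in this crop and the knob at (222,267). I'll check that against the projected positions.

```bash
python3 - <<'E'
from h import *
for X in [(620.5,-228.3,81.3),(613.2,-172.8,92),(620.5,-228.3,100)]:
    print(((proj("scene",X)-[190,210])*3).round(1))
E
```

```text
[184.2 323.9]
[219.8 268.7]
[183.5 309.7]
```

View pics/w1.png

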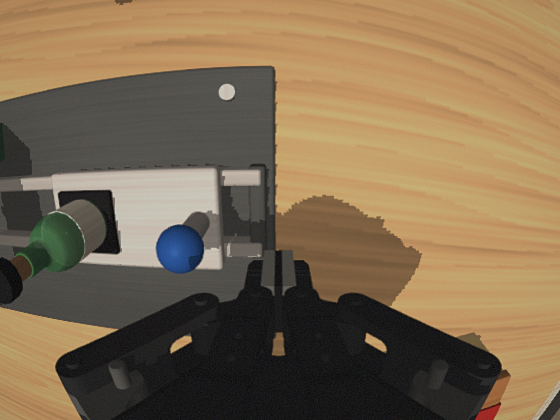

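The tips at (278,255) sit to the right of the knob at (180,248) and are well aligned in x. Pushing.

>>> carry_out(commands=[[0, -0.0018, 0.0149, 0, 0, 0, 0], [0, -0.0018, 0.0149, 0, 0, 0, 0], [0, -0.0018, 0.0149, 0, 0, 0, 0], [0, -0.0018, 0.0149, 0, 0, 0, 0], [0, -0.0018, 0.0149, 0, 0, 0, 0], [0, -0.0018, 0.0149, 0, 0, 0, 0], [0, -0.0018, 0.0149, 0, 0, 0, 0], [0, -0.0018, 0.0149, 0, 0, 0, 0], [0, -0.0018, 0.0149, 0, 0, 0, 0], [0, -0.0006, 0.005, 0, 0, 0, 0], [0, 0, 0, 0, 0, 0, 0], [0, 0, 0, 0, 0, 0, 0]])

```text
time_s: 3.4
tool_pos: [603.3, -87.9, 79.6]
tcp_rot: [162.2, 90.0, 79.1]
contact_force: [0.6, 0.8, -0.2]
width: 0.2
```

```bash
cat >> h.py <<'E'
def wray(uv,z,w):
    K,R,t=w["K"],w["R"],w["t"];d=(np.array(uv)-K[:2,2])/K[0,0];a=np.linalg.norm(d)
    v=np.array([*(np.sin(a)*d/a),np.cos(a)]);v=R.T@v;C=-R.T@t;return C+v*(z-C[2])/v[2]
def P(X,p):
    c,s=np.cos(p[2]),np.sin(p[2]);d=np.array(X)[:2]-p[:2];return np.array([c*d[0]+s*d[1],-s*d[0]+c*d[1],X[2]])
def blob(im,col):
    b=im.astype(int);m=(b[:,:,2]>b[:,:,0]+60)&(b[:,:,2]>b[:,:,1]+30) if col=="blue" else (b[:,:,0]>b[:,:,1]+80)&(b[:,:,0]>b[:,:,2]+80)
    n,l,s,c=cv2.connectedComponentsWithStats(m.astype(np.uint8))
    return [(c[i].round(1),s[i,4]) for i in np.argsort(-s[1:,4])[:3]+1]
E
cat > look.py <<'E'
from h import *; from plant import r; import sys
p=np.load("p.npy");s=r.get_state();print(s["time_s"],"TCP press",P(s["tool_pos"],p).round(1),"F",s["contact_force"].round(1))
w=r.read_camera("wrist");cv2.imwrite("pics/"+sys.argv[1]+".png",w["color"][:,:,::-1])
for c,a in blob(w["color"],"blue"): print("wrist blue",c,a,"press",P(wray(c,92,w),p).round(1))
for n in("top","scene"):
    c=r.read_camera(n);im=c["color"];cv2.imwrite(f"pics/{sys.argv[1]}_{n}.png",im[:,:,::-1])
    for q,a in blob(im,"blue"):
        d=c["R"].T@np.linalg.solve(c["K"],[*q,1]);C=-c["R"].T@c["t"];X=C+d*(92-C[2])/d[2];print(n,q,a,P(X,p).round(1))
E
python3 look.py a
```

```text
3.4 TCP press [   0.4 -146.9   79.6] F [ 0.6  0.8 -0.2]
wrist blue [383.1 249.5] 1715 press [   0.4 -206.3   92. ]
wrist blue [360. 246.] 3 press [   2.8 -192.4   92. ]
top [109.5 331.5] 72 [-396.   528.2   92. ]
scene [269.8 292.1] 38 [   1.5 -203.4   92. ]
```

View pics/a.png

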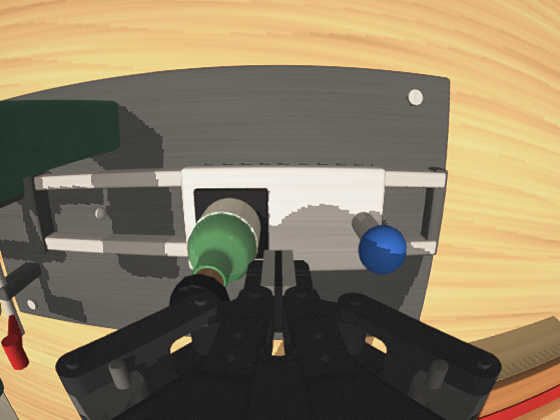

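The tool is now between the bottle and the knob: the tips are at about (278,255), the knob at (383,250) and the bottle at (222,245). Before moving again I need to know why it passed the knob.

```bash
python3 - <<'E'
from h import *; from plant import r
s=r.get_state();w=r.read_camera("wrist");p=np.load("p.npy")
print(w["K"],(-w["R"].T@w["t"]).round(1),s["tool_pos"],s["contact_force"], s["torque"])
def wp(X):
    v=w["R"]@X+w["t"];a=np.arctan2(np.hypot(v[0],v[1]),v[2]);return w["K"][:2,2]+w["K"][0,0]*a*v[:2]/np.hypot(v[0],v[1])
for dz in(0,19,40,60): print("tcp+",dz,wp(s["tool_pos"]+[0,0,dz]))
for k in range(0,3): pass
for n,X in dict(c1=(110,-285,12),hole_knob=(0,-206,92),b=(0,-116,151),railend=(0,-116,45)).items(): print(n,wp(W(X,p)))
print("TCP scene",(proj("scene",s["tool_pos"])-[190,210])*3)
im=r.read_camera("scene")["color"][210:350,190:370,::-1];cv2.imwrite("pics/s2.png",cv2.resize(im,None,fx=4,fy=4,interpolation=cv2.INTER_CUBIC))
E
```

```text
[[325.1922621    0.         277.97644813]
 [  0.         325.1922621  208.02763882]
 [  0.           0.           1.        ]] [674.8 -80.2 253.2] [603.25745467 -88.45532691  79.56137899] [ 0.59890676 -0.52390963 -0.39352855] [-0.01868526  0.04533845 -0.04058403]
tcp+ 0 [277.36167071 242.25065068]
tcp+ 19 [277.28918241 256.12939199]
tcp+ 40 [277.19081548 275.12799825]
tcp+ 60 [277.07334883 298.07432825]
c1 [449.55479834  76.98399174]
hole_knob [381.77286714 249.97562887]
b [195.68705167 312.45938379]
railend [231.4093355 223.0526334]
TCP scene [271.44190536 212.31226895]
```

View pics/s2.png

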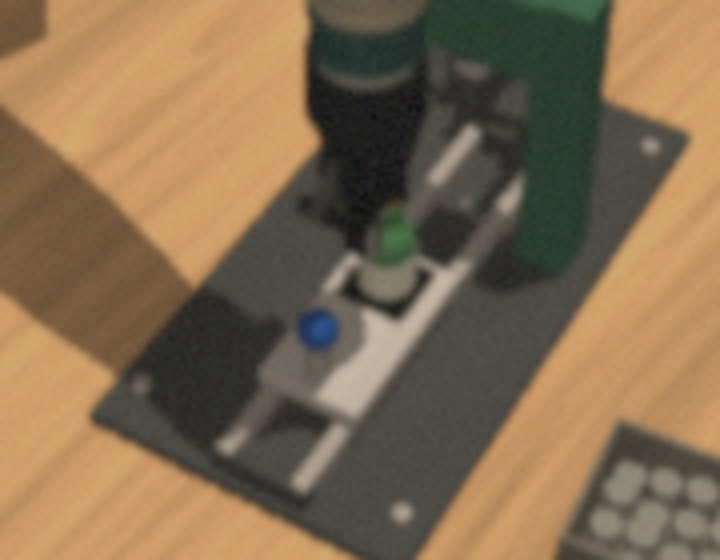

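The tips appear about 25–35 mm above the reported TCP in both views, so they probably slid over the top of the knob. To calibrate the tip height, I'll back off and touch the bare table gently, to the right of the base.

>>> carry_out(commands=[[0, 0, 0, 0.04, 0, 0, 0], [0, 0, 0, 0.03, 0, 0, 0], [0, 0.0056, -0.046, 0, 0, 0, 0], [0, 0.0056, -0.046, 0, 0, 0, 0], [0, 0.0056, -0.046, 0, 0, 0, 0], [0, 0.0056, -0.046, 0, 0, 0, 0], [0, 0, 0, -0.04, 0, 0, 0], [0, 0, 0, -0.04, 0, 0, 0], [0, 0, 0, -0.04, 0, 0, 0], [0, 0, 0, 0, 0, 0, 0], [0, 0, 0, 0, 0, 0, 0], [0, 0, 0, 0, 0, 0, 0]])

```text
time_s: 4.85
tool_pos: [627.7, -273.1, 32.5]
tcp_rot: [54.5, 89.7, -28.6]
contact_force: [-0.3, 0.5, 0.2]
width: 0.2
```

>>> carry_out(commands=[[0, 0, 0, -0.005, 0, 0, 0], [0, 0, 0, -0.005, 0, 0, 0], [0, 0, 0, -0.003, 0, 0, 0], [0, 0, 0, 0, 0, 0, 0]])

```text
time_s: 5.25
tool_pos: [625.2, -271.7, 16.4]
tcp_rot: [-124.4, 90.0, 152.6]
contact_force: [0.3, 0.4, -0.3]
width: 0.4
```

```bash
python3 look.py b
```

```text
5.25 TCP press [  -0.  -332.    16.4] F [ 0.3  0.4 -0.3]
wrist blue [  8.9 299.5] 847 press [  -3.3 -201.8   92. ]
wrist blue [ 22. 302.] 1 press [  -3.1 -211.9   92. ]
top [109.5 331.5] 72 [-396.   528.2   92. ]
top [323.8 178.8] 39 [  -0.5 -205.6   92. ]
scene [269.  291.4] 44 [  -1.4 -202.5   92. ]
```

View pics/b.png

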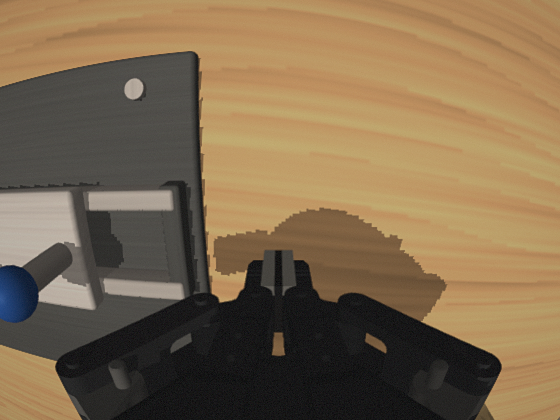

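The tips at (278,250) hang above the table with no contact yet at a reported z of 16. Continuing down slowly.

>>> carry_out(commands=[[0, 0, 0, -0.004, 0, 0, 0], [0, 0, 0, -0.004, 0, 0, 0], [0, 0, 0, 0, 0, 0, 0], [0, 0, 0, 0, 0, 0, 0]])

```text
time_s: 5.8
tool_pos: [625.3, -271.9, 8.3]
tcp_rot: [-124.8, 90.0, 152.2]
contact_force: [-0.2, -0.1, 1.1]
width: -0.0
```

>>> carry_out(commands=[[0, 0, 0, -0.004, 0, 0, 0], [0, 0, 0, 0, 0, 0, 0]])

```text
time_s: 6.0
tool_pos: [625.2, -271.8, 4.2]
tcp_rot: [-125.9, 90.0, 151.1]
contact_force: [0.0, -0.3, -0.8]
width: 0.1
```

>>> carry_out(commands=[[0, 0, 0, -0.002, 0, 0, 0], [0, 0, 0, 0, 0, 0, 0]])

```text
time_s: 6.2
tool_pos: [625.4, -271.9, 2.4]
tcp_rot: [-128.0, 90.0, 149.0]
contact_force: [1.1, -0.8, -0.7]
width: -0.0
```

>>> carry_out(commands=[[0, 0, 0, -0.002, 0, 0, 0], [0, 0, 0, -0.002, 0, 0, 0], [0, 0, 0, 0, 0, 0, 0]])

```text
time_s: 6.5
tool_pos: [625.3, -271.9, -1.7]
tcp_rot: [-125.3, 90.0, 151.7]
contact_force: [0.3, 0.4, 0.7]
width: 0.2
```

>>> carry_out(commands=[[0, 0, 0, -0.002, 0, 0, 0], [0, 0, 0, 0, 0, 0, 0]])

```text
time_s: 6.7
tool_pos: [625.3, -271.9, -3.6]
tcp_rot: [-126.3, 90.0, 150.7]
contact_force: [-0.5, 0.6, 0.1]
width: 0.1
```

The reported z is below the table and there is still no contact, so the tip really is above the reported TCP. Continuing.

>>> carry_out(commands=[[0, 0, 0, -0.003, 0, 0, 0], [0, 0, 0, -0.003, 0, 0, 0], [0, 0, 0, 0, 0, 0, 0]])

```text
time_s: 7.0
tool_pos: [625.1, -271.7, -10.0]
tcp_rot: [-124.4, 89.9, 152.5]
contact_force: [-0.2, -0.4, -0.9]
width: -0.2
```

>>> carry_out(commands=[[0, 0, 0, -0.003, 0, 0, 0], [0, 0, 0, 0, 0, 0, 0]])

```text
time_s: 7.2
tool_pos: [625.2, -271.8, -12.8]
tcp_rot: [-124.0, 90.0, 152.9]
contact_force: [0.7, 0.4, -0.1]
width: 0.0
```

>>> carry_out(commands=[[0, 0, 0, -0.003, 0, 0, 0], [0, 0, 0, 0, 0, 0, 0]])

```text
time_s: 7.4
tool_pos: [625.3, -271.9, -15.8]
tcp_rot: [-127.3, 90.0, 149.7]
contact_force: [-0.6, 0.5, -0.6]
width: -0.1
```

>>> carry_out(commands=[[0, 0, 0, -0.003, 0, 0, 0], [0, 0, 0, 0, 0, 0, 0]])

```text
time_s: 7.6
tool_pos: [625.3, -271.9, -18.7]
tcp_rot: [-121.7, 90.0, 155.3]
contact_force: [-0.1, -0.2, 0.3]
width: 0.1
```

>>> carry_out(commands=[[0, 0, 0, -0.003, 0, 0, 0], [0, 0, 0, 0, 0, 0, 0]])

```text
time_s: 7.8
tool_pos: [625.3, -271.8, -21.7]
tcp_rot: [-129.3, 90.0, 147.6]
contact_force: [0.1, 1.0, -0.3]
width: 0.2
```

>>> carry_out(commands=[[0, 0, 0, -0.003, 0, 0, 0], [0, 0, 0, 0, 0, 0, 0]])

```text
time_s: 8.0
tool_pos: [625.3, -271.9, -24.8]
tcp_rot: [-127.1, 90.0, 149.9]
contact_force: [-0.2, 1.4, -1.0]
width: 0.0
```

>>> carry_out(commands=[[0, 0, 0, -0.002, 0, 0, 0], [0, 0, 0, 0, 0, 0, 0]])

```text
time_s: 8.2
tool_pos: [625.4, -271.9, -26.6]
tcp_rot: [-121.7, 90.0, 155.2]
contact_force: [0.2, 0.5, -0.2]
width: 0.1
```

>>> carry_out(commands=[[0, 0, 0, -0.002, 0, 0, 0], [0, 0, 0, 0, 0, 0, 0]])

```text
time_s: 8.4
tool_pos: [625.4, -271.9, -28.6]
tcp_rot: [-125.2, 90.0, 151.7]
contact_force: [0.4, 0.9, -0.3]
width: -0.2
```

>>> carry_out(commands=[[0, 0, 0, -0.002, 0, 0, 0], [0, 0, 0, 0, 0, 0, 0]])

```text
time_s: 8.6
tool_pos: [625.4, -271.9, -30.6]
tcp_rot: [-136.5, 90.0, 140.5]
contact_force: [0.7, -0.7, -0.0]
width: 0.4
```

>>> carry_out(commands=[[0, 0, 0, -0.002, 0, 0, 0], [0, 0, 0, 0, 0, 0, 0]])

```text
time_s: 8.8
tool_pos: [625.9, -272.1, -31.5]
tcp_rot: [54.4, 90.0, -28.6]
contact_force: [-1.2, 0.6, 3.9]
width: -0.3
```

>>> carry_out(commands=[[0, 0, 0, -0.002, 0, 0, 0], [0, 0, 0, 0, 0, 0, 0]])

```text
time_s: 9.0
tool_pos: [625.9, -272.2, -31.5]
tcp_rot: [37.7, 90.0, -45.3]
contact_force: [-4.8, 1.8, 13.7]
width: 0.0
```

```bash
python3 look.py c; python3 - <<'E'
import cv2,numpy as np
a=cv2.imread("pics/c.png");b=cv2.imread("pics/c_scene.png")[200:340,180:360];b=cv2.resize(b,(400,311))
o=np.zeros((420,800,3),np.uint8);o[:,:400]=a[:,80:480];o[:311,400:]=b;cv2.imwrite("pics/cc.png",o)
E
```

```text
9.0 TCP press [   0.6 -332.6  -31.5] F [-4.8  1.8 13.7]
top [109.5 331.5] 72 [-396.   528.2   92. ]
top [323.8 178.8] 39 [  -0.5 -205.6   92. ]
scene [269.  291.5] 44 [  -1.2 -202.8   92. ]
```

View pics/cc.png

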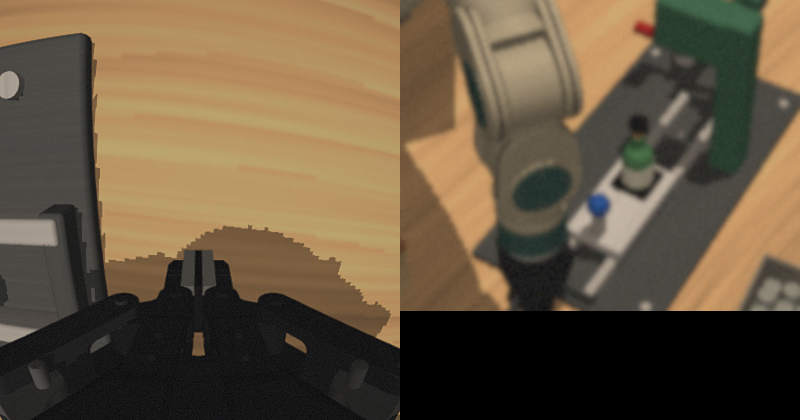

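The contact force appears at a reported z of −31.4, so the real fingertip is about 31 mm above the reported TCP. I'll use reported z = desired tip z − 31 from here on. Now raising to a tip z of about 77 and pushing again.

>>> carry_out(commands=[[0, 0, 0, 0.04, 0, 0, 0], [0, 0, 0, 0.04, 0, 0, 0], [0, -0.0024, 0.0199, 0, 0, 0, 0], [0, -0.0024, 0.0199, 0, 0, 0, 0], [0, -0.0024, 0.0199, 0, 0, 0, 0], [0, -0.0024, 0.0199, 0, 0, 0, 0], [0, -0.0012, 0.0099, 0, 0, 0, 0], [0, -0.0012, 0.0099, 0, 0, 0, 0], [0, -0.0012, 0.0099, 0, 0, 0, 0], [0, -0.0012, 0.0099, 0, 0, 0, 0], [0, 0, 0, 0, 0, 0, 0], [0, 0, 0, 0, 0, 0, 0]])

```text
time_s: 10.35
tool_pos: [611.5, -152.6, 45.9]
tcp_rot: [108.8, 90.0, 25.8]
contact_force: [0.4, -0.1, 0.1]
width: 0.2
```

```bash
python3 look.py d
```

```text
10.35 TCP press [   0.8 -212.1   45.9] F [ 0.4 -0.1  0.1]
wrist blue [206.8 276.6] 1834 press [   2.7 -180.4   92. ]
wrist blue [229.  268.7] 3 press [   7.  -190.8   92. ]
wrist blue [233.5 277.5] 2 press [   2.6 -192.6   92. ]
top [109.5 331.5] 72 [-396.   528.2   92. ]
scene [276. 286.] 8 [   4.8 -178.    92. ]
```

>>> carry_out(commands=[[0, -0.0012, 0.0099, 0, 0, 0, 0], [0, -0.0012, 0.0099, 0, 0, 0, 0], [0, -0.0012, 0.0099, 0, 0, 0, 0], [0, -0.0012, 0.0099, 0, 0, 0, 0], [0, -0.0012, 0.0099, 0, 0, 0, 0], [0, -0.0012, 0.0099, 0, 0, 0, 0], [0, -0.0012, 0.0099, 0, 0, 0, 0], [0, -0.0006, 0.005, 0, 0, 0, 0], [0, 0, 0, 0, 0, 0, 0], [0, 0, 0, 0, 0, 0, 0]])

```text
time_s: 11.5
tool_pos: [601.3, -78.0, 45.3]
tcp_rot: [-120.2, 89.9, 156.8]
contact_force: [-0.2, -0.2, -0.0]
width: -0.3
```

```bash
python3 look.py e
```

```text
11.5 TCP press [  -0.3 -136.8   45.3] F [-0.2 -0.2 -0. ]
wrist blue [213.3 275.4] 2232 press [   2.8 -108.3   92. ]
top [109.5 331.5] 72 [-396.   528.2   92. ]
scene [290.5 267.5] 6 [   5.1 -102.8   92. ]
```

>>> carry_out(commands=[[0, -0.0006, 0.005, 0, 0, 0, 0], [0, -0.0004, 0.003, 0, 0, 0, 0], [0, 0, 0, 0, 0, 0, 0]])

```text
time_s: 11.95
tool_pos: [601.6, -74.0, 45.8]
tcp_rot: [-4.8, 89.5, -88.0]
contact_force: [0.8, -9.0, -2.6]
width: -0.0
```

>>> carry_out(commands=[[0, -0.0003, 0.0025, 0, 0, 0, 0], [0, 0, 0, 0, 0, 0, 0]])

```text
time_s: 12.15
tool_pos: [601.4, -73.5, 45.8]
tcp_rot: [-4.9, 89.3, -88.1]
contact_force: [-0.1, -13.3, -2.4]
width: -0.4
```

>>> carry_out(commands=[[0, -0.0003, 0.0025, 0, 0, 0, 0], [0, 0, 0, 0, 0, 0, 0]])

```text
time_s: 12.35
tool_pos: [601.4, -73.2, 46.0]
tcp_rot: [-4.4, 89.1, -87.6]
contact_force: [0.1, -17.4, -3.4]
width: -0.4
```

>>> carry_out(commands=[[0, -0.0003, 0.002, 0, 0, 0, 0], [0, 0, 0, 0, 0, 0, 0]])

```text
time_s: 12.55
tool_pos: [601.4, -73.1, 46.0]
tcp_rot: [-4.0, 88.8, -87.3]
contact_force: [1.0, -21.8, -4.0]
width: -0.4
```

```bash
python3 look.py f
```

```text
12.55 TCP press [   0.3 -132.    46. ] F [  1.  -21.8  -4. ]
wrist blue [218.  275.8] 2074 press [   3.3 -104.6   92. ]
top [109.5 331.5] 72 [-396.   528.2   92. ]
scene [291.  267.5] 2 [   6.3 -102.1   92. ]
```

The force rises to 22 N with no motion at about 15 mm short of the station, so something is blocking. I'll make one montage to see what.

```bash
python3 - <<'E'
import cv2,numpy as np
from plant import r
s=r.get_state();print(s["contact_force"],s["torque"],s["tau"])
o=np.zeros((600,800,3),np.uint8)
a=cv2.imread("pics/f.png");o[:300,:400]=cv2.resize(a,(400,300),interpolation=cv2.INTER_AREA)
b=cv2.imread("pics/f_scene.png")[170:320,200:360];o[:375,400:]=cv2.resize(b,(400,375),interpolation=cv2.INTER_CUBIC)
c=cv2.imread("pics/f_top.png")[140:240,200:330];o[300:600,:390]=cv2.resize(c,(390,300),interpolation=cv2.INTER_CUBIC)
cv2.imwrite("pics/m.png",o)
E
```

```text
[  0.92805685 -21.70496515  -5.03695534] [-4.50132226 -0.17790569  0.0050154 ] [ 1.30984363e+01 -4.67901027e+01  2.37481141e+01  2.08554626e+00
  5.82685634e+00  2.29415746e-02]
```

View pics/m.png

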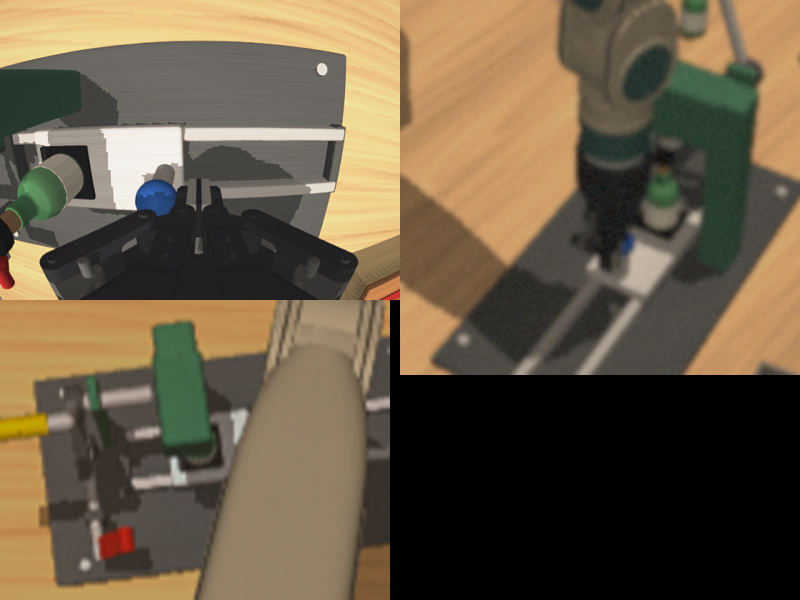

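The montage shows the bottle partly under the head at (200,445), and the plate's right edge in the wrist view at (184,125–200). I'll measure the carrier from plate features and check which part of the tool sees the force.

```bash
python3 - <<'E'
from h import *; from plant import r
p=np.load("p.npy");w=r.read_camera("wrist");f=1.4
for n,uv,z in [("plate R far corner (38,k-15)",(184,125),45),("base corner (110,-285)",(345,57),12),("plate R near",(182,180),45),("knob",(155,197),92)]:
    print(n,P(wray(np.array(uv)*f,z,w),p).round(1))
def unp(q,o,s): return np.array(o)+(np.array(q)+.5)/s-.5
K,R,t=cam("scene");
def ray(n,uv,z):
    K,R,t=cam(n);d=R.T@np.linalg.solve(K,[*uv,1]);C=-R.T@t;return C+d*(z-C[2])/d[2]
for nm,q in [("plate R far corner",(641,297)),("plate R near corner",(590,270))]: print(nm,P(ray("scene",unp((q[0]-400,q[1]),(200,170),2.5),45),p).round(1))
print("top plate L front corner",P(ray("top",unp((172,482-300),(200,140),3),45),p).round(1))
# reference point of moment: use joint geometry - wrist camera centre & tool
s=r.get_state();print(s["qpos"].round(1),s["tool_pos"].round(1),(-w["R"].T@w["t"]).round(1))
E
```

```text
plate R far corner (38,k-15) [  39.6 -121.4   45. ]
base corner (110,-285) [ 106.7 -283.2   12. ]
plate R near [  -6.2 -118.7   45. ]
knob [   3.3 -104.2   92. ]
plate R far corner [  35.3 -123.4   45. ]
plate R near corner [ -31.6 -118.5   45. ]
top plate L front corner [-35.3  20.3  45. ]
[-12.5  20.6 -14.8  54.3  -1.1 160.9] [601.4 -73.1  46. ] [672.8 -61.8 219.6]
```

The plate edges agree with the knob: the carrier is at about 135 mm. I'll back off, lean the wrist away from the press head (18° about the press x axis), and push again in case something on the wrist is touching the head.

>>> carry_out(commands=[[0, 0.0024, -0.02, 0, 0, 0, 0], [0, 0.0024, -0.02, 0, 0, 0, 0], [0, 0, 0, 0, 6, 0.73, 0], [0, 0, 0, 0, 6, 0.73, 0], [0, 0, 0, 0, 6, 0.73, 0], [0, 0, 0, 0, 0, 0, 0], [0, 0, 0, 0, 0, 0, 0]])

```text
time_s: 13.45
tool_pos: [604.9, -103.8, 45.2]
tcp_rot: [-179.8, 71.9, 97.0]
contact_force: [0.1, -0.0, -0.1]
width: -0.1
```

```bash
python3 look.py g
```

```text
13.45 TCP press [   0.  -162.9   45.2] F [ 0.1 -0.  -0.1]
wrist blue [146.9 259.8] 1887 press [   0.  -105.5   92. ]
wrist blue [  4.9 349.9] 43 press [-225.9  253.1   92. ]
wrist blue [172.  254.5] 2 press [   6.2 -123.4   92. ]
top [109.5 331.5] 72 [-396.   528.2   92. ]
top [293.7 182.7] 36 [  -0.8 -106.2   92. ]
scene [288.1 266.4] 45 [  -2.4 -102.7   92. ]
```

>>> carry_out(commands=[[0, -0.0024, 0.02, 0, 0, 0, 0], [0, -0.0012, 0.0099, 0, 0, 0, 0], [0, -0.0012, 0.0099, 0, 0, 0, 0], [0, 0, 0, 0, 0, 0, 0]])

```text
time_s: 14.0
tool_pos: [599.8, -61.7, 46.0]
tcp_rot: [180.0, 71.9, 97.1]
contact_force: [-0.0, 0.2, -0.4]
width: -0.1
```

>>> carry_out(commands=[[0, -0.0004, 0.003, 0, 0, 0, 0], [0, -0.0004, 0.003, 0, 0, 0, 0], [0, 0, 0, 0, 0, 0, 0]])

```text
time_s: 14.3
tool_pos: [600.0, -59.8, 45.9]
tcp_rot: [180.0, 72.1, 96.9]
contact_force: [-0.6, -4.8, 0.7]
width: -0.2
```

>>> carry_out(commands=[[0, -0.0004, 0.003, 0, 0, 0, 0], [0, 0, 0, 0, 0, 0, 0]])

```text
time_s: 14.5
tool_pos: [600.0, -59.4, 45.9]
tcp_rot: [-180.0, 72.4, 96.9]
contact_force: [-2.4, -9.4, 1.8]
width: 0.3
```

```bash
python3 look.py h
```

```text
14.5 TCP press [   0.6 -118.2   45.9] F [-2.4 -9.4  1.8]
wrist blue [220.5 272.7] 2260 press [   1.5 -105.1   92. ]
wrist blue [  8.3 351.9] 73 press [-214.4  271.4   92. ]
top [109.5 331.5] 72 [-396.   528.2   92. ]
top [292.2 183.6] 20 [  -3.1 -100.9   92. ]
scene [290.3 266.4] 19 [  2.7 -99.6  92. ]
```

Contact is on the knob at the same carrier position, so the carrier itself meets something hard at about 136 mm. I'll back off, raise and tilt the hand so that the wrist camera looks left under the head, then spend one picture on it.

>>> carry_out(commands=[[0, 0.0048, -0.04, 0, 0, 0, 0], [0, 0, 0, 0.04, 0, 0, 0], [0, 0, 0, 0.04, 8, 0.97, 0], [0, 0, 0, 0, 8, 0.97, 0], [0, 0, 0, 0, 8, 0.97, 0], [0, 0, 0, 0, 8, 0.97, 0], [0, 0, 0, 0, 8, 0.97, 0], [0, 0, 0, 0, 0, 0, 0], [0, 0, 0, 0, 0, 0, 0], [0, 0, 0, 0, 0, 0, 0]])

```text
time_s: 15.65
tool_pos: [604.6, -94.5, 127.6]
tcp_rot: [179.8, 31.7, 96.9]
contact_force: [-0.7, 0.7, -0.1]
width: -0.0
```

```bash
python3 look.py i; python3 - <<'E'
from h import *; from plant import r
p=np.load("p.npy");w=r.read_camera("wrist");print("cam press",P(-w["R"].T@w["t"],p),"axis",w["R"][2])
def wp(X):
    v=w["R"]@X+w["t"];a=np.arctan2(np.hypot(v[0],v[1]),v[2]);return (w["K"][:2,2]+w["K"][0,0]*a*v[:2]/np.hypot(v[0],v[1])).round(0)
for n,X in dict(knob=(0,-105,92),headBR=(-35,-25,185),headBR2=(60,-25,185),bottletop=(0,-15,151),catch=(-100,78,103)).items(): print(n,wp(W(X,p)))
E
```

```text
15.65 TCP press [   0.9 -153.6  127.6] F [-0.7  0.7 -0.1]
wrist blue [284.4 212.7] 1006 press [   0.5 -106.4   92. ]
wrist blue [185.4 280.6] 49 press [-222.9  232.3   92. ]
top [109.5 331.5] 72 [-396.   528.2   92. ]
top [293.8 182.8] 37 [  -1.2 -106.5   92. ]
scene [288.1 266.1] 39 [  -2.9 -101.7   92. ]
cam press [  72.84469487 -301.67755248  220.17544891] axis [-0.37849208  0.77478857 -0.50640539]
knob [285. 213.]
headBR [148. 243.]
headBR2 [137. 136.]
bottletop [177. 198.]
catch [201. 251.]
```

```bash
python3 - <<'E'
import cv2,numpy as np
o=np.zeros((600,800,3),np.uint8);I=cv2.INTER_CUBIC
a=cv2.imread("pics/i.png")[110:290,90:315];o[:360,:450]=cv2.resize(a,(450,360),interpolation=I)
b=cv2.imread("pics/i_scene.png")[190:310,250:350];o[:420,450:]=cv2.resize(b,(350,420),interpolation=I)
c=cv2.imread("pics/i_top.png")[150:230,215:310];o[360:,:285]=cv2.resize(c,(285,240),interpolation=I)
d=cv2.imread("pics/h.png")[120:300,0:260];o[420:600,285:545]=d
d=cv2.imread("pics/g.png")[120:300,0:250];o[420:600,547:797]=d
cv2.imwrite("pics/m2.png",o)
E
```

```text
(no output)
```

View pics/m2.png

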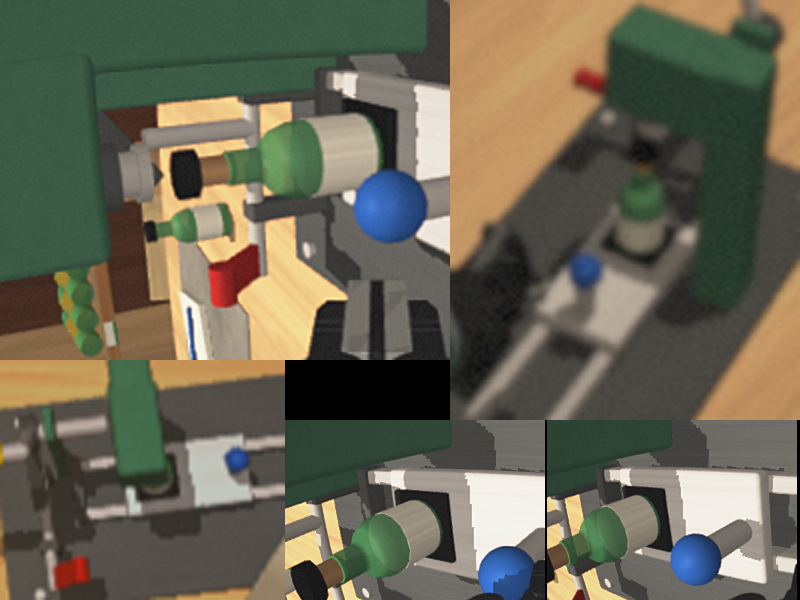

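The picture shows the ram at (130,175) clear of the stopper at (185,175), and a dark block at the left end of the rails near (325,90), by the plate. I'll measure where the block stands relative to the plate's end.

```bash
python3 - <<'E'
from h import *; from plant import r
p=np.load("p.npy");w=r.read_camera("wrist");f=lambda u:np.array([90+u[0]/2,110+u[1]/2])
for n,u,z in [("block left",(318,85),45),("block right",(331,85),45),("rail/plate end",(331,82),38),("hole left edge",(345,105),45),("block30",(318,85),30),("lower white rail corner?",(300,250),12)]: print(n,P(wray(f(u),z,w),p).round(1))
im=w["color"]; 
for row in (148,152,156,175,215): print(row,[tuple(int(v) for v in im[row,c]) for c in range(240,276,3)])
E
```

```text
block left [27.8 46.2 45. ]
block right [29.4 29.5 45. ]
rail/plate end [29.5 42.7 38. ]
hole left edge [19.8 13.  45. ]
block30 [24. 76. 30.]
lower white rail corner? [-118.7  150.4   12. ]
148 [(60, 90, 68), (54, 87, 67), (56, 88, 65), (58, 55, 54), (64, 61, 59), (127, 119, 111), (229, 216, 201), (228, 219, 205), (238, 230, 220), (237, 229, 220), (141, 133, 124), (142, 132, 124)]
152 [(62, 91, 70), (56, 88, 66), (58, 88, 66), (61, 59, 54), (65, 66, 63), (122, 114, 106), (228, 215, 199), (226, 217, 204), (235, 227, 218), (222, 209, 196), (133, 126, 118), (135, 128, 120)]
156 [(67, 66, 63), (68, 66, 63), (68, 66, 65), (59, 58, 56), (68, 67, 64), (66, 63, 62), (66, 65, 62), (102, 96, 90), (241, 232, 223), (221, 206, 193), (141, 132, 124), (138, 131, 122)]
175 [(77, 112, 76), (72, 110, 72), (72, 109, 72), (172, 160, 142), (182, 170, 149), (184, 172, 150), (188, 175, 154), (185, 173, 152), (185, 172, 152), (184, 172, 152), (186, 173, 152), (186, 174, 153)]
215 [(69, 67, 63), (64, 63, 60), (63, 60, 58), (72, 70, 66), (58, 57, 54), (61, 60, 58), (98, 96, 88), (105, 102, 96), (105, 102, 98), (93, 101, 115), (54, 108, 195), (61, 115, 203)]
```

```bash
python3 - <<'E'
from h import *; from plant import r
p=np.load("p.npy");w=r.read_camera("wrist")
def wray_y(uv,y):  # intersect with press plane y=const
    a=wray(uv,0,w);b=wray(uv,100,w);A,B=P(a,p),P(b,p);t=(y-A[1])/(B[1]-A[1]);return (A+t*(B-A)).round(1)
f=lambda u:np.array([90+u[0]/2,110+u[1]/2])
print("ram tip",wray_y(f((162,175)),0),"steel end",wray_y(f((152,160)),0),wray_y(f((152,195)),0),"steel mid",wray_y(f((120,175)),0),"head bottom R edge",wray_y(f((107,230)),-25))
print("stopper top edges",wray_y(f((172,152)),-15),wray_y(f((172,197)),-15),"bottom of cap",wray_y(f((203,175)),-15))
print("red tip",[ (c,a) for c,a in blob(w["color"],"red")])
E
```

```text
ram tip [ -2.9   0.  153.2] steel end [  5.    0.  157.5] [-12.1   0.  159.1] steel mid [ -0.    0.  173.8] head bottom R edge [-17.6 -25.  186.2]
stopper top edges [ 10.9 -15.  150.9] [-10.2 -15.  152.6] bottom of cap [ -2.  -15.  136.7]
red tip [(array([201.8, 250.2]), np.int32(294)), (array([218. , 243.5]), np.int32(6)), (array([216.5, 236. ]), np.int32(2))]
```

The ram bottom is at about z 158 and the stopper at 151, so it's clear, and nothing else is in the carrier's way. The leaning push only reached 9 N, which is inside the stated detent range, so I'll repeat it and push harder in small steps.

>>> carry_out(commands=[[0, 0, 0, 0, -8, -0.97, 0], [0, 0, 0, 0, -8, -0.97, 0], [0, 0, 0, 0, -8, -0.97, 0], [0, 0, 0, 0, -8, -0.97, 0], [0, 0, 0, -0.04, -8, -0.97, 0], [0, 0, 0, -0.04, 0, 0, 0], [0, -0.0024, 0.02, 0, 0, 0, 0], [0, -0.0012, 0.01, 0, 0, 0, 0], [0, 0, 0, 0, 0, 0, 0]])

```text
time_s: 16.85
tool_pos: [600.7, -63.3, 47.3]
tcp_rot: [179.7, 71.9, 96.8]
contact_force: [0.5, -0.4, 0.5]
width: 0.2
```

>>> carry_out(commands=[[0, -0.0006, 0.005, 0, 0, 0, 0], [0, -0.0006, 0.005, 0, 0, 0, 0], [0, 0, 0, 0, 0, 0, 0]])

```text
time_s: 17.15
tool_pos: [601.6, -59.5, 47.4]
tcp_rot: [179.4, 72.4, 96.3]
contact_force: [-0.9, -8.9, 1.8]
width: -0.0
```

>>> carry_out(commands=[[0, -0.0004, 0.003, 0, 0, 0, 0], [0, -0.0002, 0.002, 0, 0, 0, 0], [0, 0, 0, 0, 0, 0, 0]])

```text
time_s: 17.45
tool_pos: [601.6, -59.1, 47.4]
tcp_rot: [179.5, 72.9, 96.3]
contact_force: [-2.1, -19.1, 4.0]
width: -0.0
```

```bash
python3 look.py j; python3 -c "
from plant import r
s=r.get_state();print(s['contact_force'],s['torque'],s['tau'].round(2))"
```

```text
17.45 TCP press [   2.2 -118.1   47.4] F [ -2.1 -19.1   4. ]
wrist blue [221.8 273.6] 2097 press [   1.8 -104.5   92. ]
wrist blue [  7.6 354.9] 68 press [-217.7  275.1   92. ]
top [109.5 331.5] 72 [-396.   528.2   92. ]
top [292.  183.5] 18 [  -2.7 -100.3   92. ]
scene [290.8 266.2] 14 [  3.5 -98.3  92. ]
[ -2.74571376 -18.44580537   2.74548436] [-3.63740974  0.4512632   0.35748098] [ 11.43 -45.19  20.68   2.27   5.31   0.08]
```

>>> carry_out(commands=[[0, -0.0003, 0.0025, 0, 0, 0, 0], [0, 0, 0, 0, 0, 0, 0]])

```text
time_s: 17.8
tool_pos: [601.6, -58.9, 47.4]
tcp_rot: [179.6, 73.2, 96.3]
contact_force: [-1.8, -24.2, 4.4]
width: -0.0
```

>>> carry_out(commands=[[0, -0.0003, 0.0025, 0, 0, 0, 0], [0, 0, 0, 0, 0, 0, 0]])

```text
time_s: 18.0
tool_pos: [601.3, -56.6, 47.5]
tcp_rot: [179.5, 73.2, 96.3]
contact_force: [-2.3, -12.9, 0.6]
width: -0.3
```

```bash
python3 look.py k
```

```text
18.0 TCP press [   2.2 -115.6   47.5] F [ -2.3 -12.9   0.6]
wrist blue [221.5 273.7] 2108 press [   1.8 -101.6   92. ]
wrist blue [  7.7 356.3] 70 press [-218.   276.3   92. ]
top [109.5 331.5] 72 [-396.   528.2   92. ]
top [290.  183.8] 21 [ -2.9 -93.7  92. ]
scene [292.2 264.2] 18 [  3.1 -90.   92. ]
```

It gave way by about 3 mm at 24 N or more, and the force dropped. Continuing in small steps.

>>> carry_out(commands=[[0, 0, 0, 0, 0, 0, 0], [0, 0, 0, 0, 0, 0, 0]])

```text
time_s: 18.35
tool_pos: [598.9, -45.3, 46.4]
tcp_rot: [179.7, 71.9, 96.6]
contact_force: [1.7, -2.5, 2.0]
width: -0.1
```

>>> carry_out(commands=[[0, -0.0002, 0.0015, 0, 0, 0, 0], [0, 0, 0, 0, 0, 0, 0]])

```text
time_s: 18.55
tool_pos: [598.9, -45.0, 46.4]
tcp_rot: [179.7, 72.1, 96.7]
contact_force: [-0.1, -7.2, 4.0]
width: 0.1
```

>>> carry_out(commands=[[0, -0.0002, 0.0015, 0, 0, 0, 0], [0, 0, 0, 0, 0, 0, 0]])

```text
time_s: 18.75
tool_pos: [598.9, -44.8, 46.4]
tcp_rot: [179.7, 72.3, 96.7]
contact_force: [-0.7, -9.6, 3.3]
width: 0.1
```

```bash
python3 look.py l
```

```text
18.75 TCP press [   1.3 -103.6   46.4] F [-0.7 -9.6  3.3]
wrist blue [220.7 273.1] 2215 press [  1.6 -90.4  92. ]
wrist blue [ 11.3 354. ] 72 press [-214.9  277.8   92. ]
top [109.5 331.5] 72 [-396.   528.2   92. ]
top [287.6 184.1] 18 [ -2.8 -85.8  92. ]
scene [293.1 262.8] 17 [  2.7 -84.3  92. ]
```

The carrier jumped to −90 and is now held there, so it clicked in. Backing off and measuring with a clear view.

>>> carry_out(commands=[[0, 0.0048, -0.04, 0, 0, 0, 0], [0, 0.0024, -0.02, 0, 0, 0, 0], [0, 0, 0, 0.05, -6, -0.73, 0], [0, 0, 0, 0.05, -6, -0.73, 0], [0, 0, 0, 0.05, -6, -0.73, 0], [0, 0, 0, 0, 0, 0, 0], [0, 0, 0, 0, 0, 0, 0]])

```text
time_s: 19.6
tool_pos: [605.8, -100.4, 197.8]
tcp_rot: [87.6, 89.8, 4.7]
contact_force: [-0.0, -0.4, 0.3]
width: -0.1
```

```bash
python3 look.py n; python3 - <<'E'
from h import *
p=np.load("p.npy")
for X in [(-100,78,103),(-100,110,115),(-100,149,96)]: print("exp top",proj("top",W(X,p)).round(1),"scene",proj("scene",W(X,p)).round(1))
for n in("top","scene"):
  for t in("scene0","n_scene") if n=="scene" else ("top0","n_top"):
    im=cv2.imread(f"pics/{t}.png")[:,:,::-1];b=im.astype(int);m=((b[:,:,0]>110)&(b[:,:,1]<70)&(b[:,:,2]<70)).astype(np.uint8)
    k,l,s,c=cv2.connectedComponentsWithStats(m)
    print(t,[(c[i].round(1).tolist(),s[i].tolist()) for i in range(1,k) if s[i,4]>8])
E
```

```text
19.6 TCP press [   1.3 -159.6  197.8] F [-0.  -0.4  0.3]
wrist blue [201.9 197.8] 636 press [  0.5 -91.1  92. ]
top [109.5 331.5] 72 [-396.   528.2   92. ]
top [288.3 182.8] 28 [  1.2 -88.6  92. ]
scene [291.2 262.9] 44 [ -1.6 -87.3  92. ]
exp top [241.2 219.3] scene [289.9 213.1]
exp top [231.  220.1] scene [295.2 204.1]
exp top [219.4 222.4] scene [301.2 201.8]
top0 [([238.5, 220.2], [233, 215, 12, 11, 88]), ([403.8, 234.4], [379, 225, 51, 20, 462]), ([536.4, 280.2], [533, 276, 8, 9, 57])]
n_top [([238.4, 220.3], [233, 215, 12, 11, 88]), ([403.9, 234.5], [379, 225, 51, 20, 477]), ([536.4, 280.1], [533, 276, 8, 9, 56]), ([540.1, 323.2], [536, 319, 9, 9, 58])]
scene0 [([289.6, 212.9], [286, 211, 8, 6, 28]), ([141.1, 326.2], [116, 299, 51, 55, 727])]
n_scene [([141.1, 326.2], [116, 299, 51, 56, 698])]
```

The carrier is at the station: three cameras give −91, −89 and −87 against the expected −90. The catch is still locked where expected. Now going around the front of the press while yawing +90°, for the catch and later the bar.

>>> carry_out(commands=[[0, -0.0298, -0.0036, 0, 0, 0, 8.2], [0, -0.0298, -0.0036, 0, 0, 0, 8.2], [0, -0.0298, -0.0036, 0, 0, 0, 8.2], [0, -0.0298, -0.0036, 0, 0, 0, 8.2], [0, -0.0045, 0.0367, 0, 0, 0, 8.2], [0, -0.0045, 0.0367, 0, 0, 0, 8.2], [0, -0.0045, 0.0367, 0, 0, 0, 8.2], [0, -0.0045, 0.0367, 0, 0, 0, 8.2], [0, -0.0045, 0.0367, 0, 0, 0, 8.2], [0, 0, 0, 0, 0, 0, 8.2], [0, 0, 0, 0, 0, 0, 8], [0, 0, 0, 0, 0, 0, 0]])

```text
time_s: 20.95
tool_pos: [461.6, 67.4, 193.6]
tcp_rot: [168.4, 89.7, 175.4]
contact_force: [0.2, 0.5, -0.2]
width: 0.2
```

```bash
cat > st.py <<'E'
from h import *; from plant import r
from scipy.spatial.transform import Rotation as Q
p=np.load("p.npy");s=r.get_state();a=Q.from_euler("xyz",s["tcp_rot"],degrees=True).as_matrix()
print(s["time_s"],"TCP press",P(s["tool_pos"],p).round(1),"F",s["contact_force"].round(1),"w",s["width"].round(1),"x",a[:,0].round(3),"jaw ang-press",round(np.degrees(np.arctan2(a[1,2],a[0,2])-p[2]),1),"q",s["qpos"].round(0))
E
python3 st.py; python3 - <<'E'
from h import *; from plant import r
p=np.load("p.npy");w=r.read_camera("wrist");print("cam",P(-w["R"].T@w["t"],p).round(0))
for c,a in blob(w["color"],"red"): print(c,a,P(wray(c,103,w),p).round(1))
E
```

```text
cam [-121.   96.  367.]
[304.8 126.7] 1446 [-100.5   86.5  103. ]Traceback (most recent call last):
  File "st.py", line 4, in <module>
    print(s["time_s"],"TCP press",P(s["tool_pos"],p).round(1),"F",s["contact_force"].round(1),"w",s["width"].round(1),"x",a[:,0].round(3),"jaw ang-press",round(np.degrees(np.arctan2(a[1,2],a[0,2])-p[2]),1),"q",s["qpos"].round(0))
                                                                                                  ^^^^^^^^^^^^^^^^
AttributeError: 'float' object has no attribute 'round'
```

>>> carry_out(commands=[[0, 0.0134, 0.0016, -0.03, 0, 0, 0], [0, 0, 0, -0.04, 0, 0, 0], [0, 0, 0, -0.04, 0, 0, 0], [0, 0, 0, -0.025, 0, 0, 0], [0, 0, 0, 0, 0, 0, 0], [0, 0, 0, 0, 0, 0, 0]])

```text
time_s: 21.6
tool_pos: [475.8, 68.6, 60.3]
tcp_rot: [169.5, 89.9, 176.3]
contact_force: [0.8, 0.4, 0.2]
width: -0.3
```

```bash
sed -i 's/s\["width"\].round(1)/round(s["width"],1)/' st.py; python3 st.py
```

```text
21.6 TCP press [-107.2   23.8   60.3] F [0.8 0.4 0.2] w -0.3 x [-0.002  0.    -1.   ] jaw ang-press -0.1 q [  0.   8. -29.  53.   0.  84.]
```

>>> carry_out(commands=[[0, -0.0014, 0.0119, 0, 0, 0, 0], [0, -0.0014, 0.0119, 0, 0, 0, 0], [0, -0.0014, 0.0119, 0, 0, 0, 0], [0, -0.0014, 0.0119, 0, 0, 0, 0], [0, -0.0014, 0.0119, 0, 0, 0, 0], [0, -0.0014, 0.0119, 0, 0, 0, 0], [0, -0.0014, 0.0119, 0, 0, 0, 0], [0, -0.0014, 0.0119, 0, 0, 0, 0], [0, 0, 0, 0, 0, 0, 0], [0, 0, 0, 0, 0, 0, 0], [0, 0, 0, 0, 0, 0, 0]])

```text
time_s: 22.7
tool_pos: [465.1, 163.9, 60.6]
tcp_rot: [-142.4, 90.0, -135.5]
contact_force: [-0.3, -0.2, -0.4]
width: -0.2
```

```bash
python3 st.py; cat > red.py <<'E'
from h import *; from plant import r
p=np.load("p.npy");w=r.read_camera("wrist")
print([(c,a,P(wray(c,92,w),p).round(0)) for c,a in blob(w["color"],"red")])
for n in("top","scene"):
    b=r.read_camera(n)["color"].astype(int);m=((b[:,:,0]>110)&(b[:,:,1]<70)&(b[:,:,2]<70)).astype(np.uint8)
    k,l,s,c=cv2.connectedComponentsWithStats(m);print(n,[(c[i].round(1).tolist(),s[i].tolist()) for i in range(1,k) if s[i,4]>8])
E
python3 red.py
```

```text
22.7 TCP press [-106.3  119.8   60.6] F [-0.3 -0.2 -0.4] w -0.2 x [-0. -0. -1.] jaw ang-press -0.0 q [ 12.   9. -28.  53.  -0.  95.]
[(array([294.2, 219.6]), np.int32(2870), array([-99., 144.,  92.]))]
top [([403.8, 234.5], [379, 225, 51, 20, 466]), ([536.4, 280.2], [533, 276, 8, 9, 57]), ([540.1, 323.3], [536, 319, 9, 9, 59])]
scene [([141.0, 326.3], [116, 299, 51, 55, 719])]
```

>>> carry_out(commands=[[0, 0, 0, 0.045, 0, 0, 0], [0, 0, 0, 0.045, 0, 0, 0], [0, 0, 0, 0.045, 0, 0, 0], [0, 0, 0, 0.045, 0, 0, 0], [0, 0, 0, 0.045, 0, 0, 0], [0, 0, 0, 0.045, 0, 0, 0], [0, 0, 0, 0, 0, 0, 0], [0, 0, 0, 0, 0, 0, 0]])

```text
time_s: 23.65
tool_pos: [466.1, 164.0, 332.1]
tcp_rot: [3.8, 89.8, 10.7]
contact_force: [-0.9, 0.3, -0.4]
width: 0.0
```

```bash
python3 red.py; python3 st.py; python3 - <<'E'
from h import *; from plant import r
p=np.load("p.npy")
for X in [(-100,149,96),(-100,110,115),(-100,130,80)]: print("top",proj("top",W(X,p)).round(1),"scene",proj("scene",W(X,p)).round(1))
w=r.read_camera("wrist");b=w["color"].astype(int)
m=((b[:,:,0]>150)&(b[:,:,1]>120)&(b[:,:,2]<70)).astype(np.uint8);k,l,s,c=cv2.connectedComponentsWithStats(m)
print("yellow",[(c[i].round(1).tolist(),s[i].tolist(),P(wray(c[i],312,w),p).round(1)) for i in range(1,k) if s[i,4]>50])
im=w["color"];mr=((b[:,:,0]>b[:,:,1]+80)&(b[:,:,0]>b[:,:,2]+80));ys,xs=np.where(mr);print("red bbox",xs.min(),xs.max(),ys.min(),ys.max())
def wp(X):
    v=w["R"]@X+w["t"];a=np.arctan2(np.hypot(v[0],v[1]),v[2]);return (w["K"][:2,2]+w["K"][0,0]*a*v[:2]/np.hypot(v[0],v[1])).round(0)
for f in(1.2,1.4,1.6):
    a=f-.7;print(f,"paddle end px",[wp(W((x,110+59*np.sin(a),65+59*np.cos(a)),p)) for x in(-113,-87)])
E
```

```text
[(array([281.5, 164.9]), np.int32(307), array([-100.,  127.,   92.])), (array([281.9, 149. ]), np.int32(265), array([-100.,  148.,   92.]))]
top [([403.9, 234.4], [379, 225, 51, 20, 467]), ([536.4, 280.2], [533, 276, 8, 9, 57]), ([540.1, 323.3], [536, 319, 9, 9, 59])]
scene [([141.0, 326.3], [116, 299, 51, 55, 720])]
23.8 TCP press [-107.4  119.7  328.7] F [-0.2 -0.3 -0.7] w -0.0 x [-0.004 -0.001 -1.   ] jaw ang-press -0.0 q [12. -0. -5. 86. -0. 95.]
top [219.4 222.4] scene [301.2 201.8]
top [231.  220.1] scene [295.2 204.1]
top [225.7 222.3] scene [298.1 209.2]
yellow [([437.5, 150.2], [418, 73, 35, 152, 3407], array([ -6.4, 173.5, 312. ]))]
red bbox 275 295 143 174
1.2 paddle end px [array([274., 159.]), array([296., 159.])]
1.4 paddle end px [array([274., 150.]), array([296., 150.])]
1.6 paddle end px [array([274., 143.]), array([295., 143.])]
```

The catch is fully over: the paddle's end row is 143, as predicted for 1.6 rad. Now opening and moving over the bar.

>>> carry_out(commands=[[100, 0.0305, 0.0198, 0.005, 0, 0, 0], [100, 0.0305, 0.0198, 0, 0, 0, 0], [100, 0.0305, 0.0198, 0, 0, 0, 0], [100, 0, 0, 0, 0, 0, 0], [100, 0, 0, 0, 0, 0, 0], [100, 0, 0, 0, 0, 0, 0]])

```text
time_s: 24.45
tool_pos: [555.5, 223.1, 334.8]
tcp_rot: [-167.9, 89.9, -161.0]
contact_force: [-0.8, 0.7, 0.1]
width: 84.5
```

```bash
python3 st.py;python3 - <<'E'
from h import *; from plant import r
p=np.load("p.npy")
w=r.read_camera("wrist");b=w["color"].astype(int)
m=((b[:,:,0]>150)&(b[:,:,1]>120)&(b[:,:,2]<70)).astype(np.uint8);k,l,s,c=cv2.connectedComponentsWithStats(m)
print("yellow",[(c[i].round(1).tolist(),s[i].tolist(),P(wray(c[i],312,w),p).round(1)) for i in range(1,k) if s[i,4]>50])
E
```

```text
24.45 TCP press [ -9.5 167.6 334.8] F [-0.8  0.7  0.1] w 84.5 x [-0.002 -0.001 -1.   ] jaw ang-press 0.0 q [16. 11.  9. 88. -0. 99.]
yellow [([280.3, 186.8], [268, 146, 26, 91, 1973], array([ -8.3, 194.9, 312. ]))]
```

>>> carry_out(commands=[[100, 0, 0, -0.03, 0, 0, 0], [100, 0, 0, -0.03, 0, 0, 0], [100, 0, 0, -0.012, 0, 0, 0], [100, 0, 0, 0, 0, 0, 0], [100, 0, 0, 0, 0, 0, 0]])

```text
time_s: 25.0
tool_pos: [556.8, 223.5, 264.9]
tcp_rot: [9.0, 89.9, 15.9]
contact_force: [-0.6, -0.1, 0.6]
width: 85.2
```

>>> carry_out(commands=[[0, 0, 0, 0, 0, 0, 0], [0, 0, 0, 0, 0, 0, 0], [0, 0, 0, 0, 0, 0, 0], [0, 0, 0, 0, 0, 0, 0], [0, 0, 0, 0, 0, 0, 0], [0, 0, 0, 0, 0, 0, 0]], newtons=80)

```text
time_s: 25.6
tool_pos: [555.8, 223.6, 264.5]
tcp_rot: [172.7, 89.9, 179.7]
contact_force: [-4.2, -0.9, 5.0]
width: 19.8
```

```bash
python3 st.py; python3 - <<'E'
import numpy as np
c,s=np.cos(.121),np.sin(.121)
q=np.linspace(0,.99,12);x=-130*np.sin(.35+q);z=130*np.cos(.35+q)
for a,b,d in zip(q[1:],np.diff(x),np.diff(z)): print(round(a,2),(c*b/1e3).round(4),(s*b/1e3).round(4),(d/1e3).round(4))
E
```

```text
25.6 TCP press [ -9.1 168.  264.5] F [-4.2 -0.9  5. ] w 19.8 x [-0.001  0.    -1.   ] jaw ang-press 0.0 q [16. 12.  1. 79.  0. 99.]
0.09 -0.0107 -0.0013 -0.0045
0.18 -0.0103 -0.0012 -0.0055
0.27 -0.0097 -0.0012 -0.0064
0.36 -0.0091 -0.0011 -0.0072
0.45 -0.0085 -0.001 -0.008
0.54 -0.0077 -0.0009 -0.0087
0.63 -0.0069 -0.0008 -0.0094
0.72 -0.006 -0.0007 -0.01
0.81 -0.0051 -0.0006 -0.0105
0.9 -0.0042 -0.0005 -0.0109
0.99 -0.0032 -0.0004 -0.0113
```

The width reads 19.8 on a 22 mm bar, which could mean an off-centre pinch. I'll reopen, go 7 mm lower and grip again to compare.

>>> carry_out(commands=[[50, 0, 0, 0, 0, 0, 0], [50, 0, 0, 0, 0, 0, 0], [50, 0, 0, -0.007, 0, 0, 0], [0, 0, 0, 0, 0, 0, 0], [0, 0, 0, 0, 0, 0, 0], [0, 0, 0, 0, 0, 0, 0], [0, 0, 0, 0, 0, 0, 0], [0, 0, 0, 0, 0, 0, 0]], newtons=80)

```text
time_s: 26.4
tool_pos: [555.8, 223.3, 255.8]
tcp_rot: [-170.7, 89.9, -163.8]
contact_force: [-2.2, -0.5, -3.5]
width: 20.0
```

The width is the same, so it's just pad compliance and the grip is sound. Pulling along the arc.

>>> carry_out(commands=[[0, -0.0107, -0.0013, -0.0045, 0, 0, 0], [0, -0.0103, -0.0012, -0.0055, 0, 0, 0], [0, -0.0097, -0.0012, -0.0064, 0, 0, 0], [0, 0, 0, 0, 0, 0, 0]])

```text
time_s: 26.8
tool_pos: [531.8, 220.5, 245.3]
tcp_rot: [0.2, 89.1, 7.1]
contact_force: [4.9, -1.3, 6.9]
width: 19.7
```

>>> carry_out(commands=[[0, -0.0091, -0.0011, -0.0072, 0, 0, 0], [0, -0.0085, -0.001, -0.008, 0, 0, 0], [0, -0.0077, -0.0009, -0.0087, 0, 0, 0], [0, 0, 0, 0, 0, 0, 0]])

```text
time_s: 27.2
tool_pos: [507.9, 217.7, 223.0]
tcp_rot: [-0.4, 88.9, 6.6]
contact_force: [3.2, -2.6, 12.5]
width: 19.8
```

>>> carry_out(commands=[[0, -0.0069, -0.0008, -0.0094, 0, 0, 0], [0, -0.006, -0.0007, -0.01, 0, 0, 0], [0, -0.0051, -0.0006, -0.0105, 0, 0, 0], [0, 0, 0, 0, 0, 0, 0]])

```text
time_s: 27.6
tool_pos: [486.7, 215.0, 190.7]
tcp_rot: [-2.4, 89.4, 4.6]
contact_force: [0.1, -2.3, 9.5]
width: 19.6
```

```bash
python3 st.py; python3 - <<'E'
import numpy as np
for q in(.7,.75,.8,.85,.96): print(q,35-130*np.sin(.35+q),190+130*np.cos(.35+q)-312+256)
E
```

```text
27.6 TCP press [-78.8 167.9 190.7] F [ 0.1 -2.3  9.5] w 19.6 x [ 0.011  0.001 -1.   ] jaw ang-press 0.0 q [ 17.   6. -14.  69.  -0. 100.]
0.7 -77.76501932722219 198.6842362259245
0.75 -80.8569568079866 192.96749578532504
0.8 -83.65931223386772 187.10336731494047
0.85 -86.16508117573942 181.10650808196758
0.96 -90.60404370965541 167.52050422924705
```

>>> carry_out(commands=[[0, -0.0042, -0.0005, -0.0109, 0, 0, 0], [0, -0.0032, -0.0004, -0.0113, 0, 0, 0], [0, 0, 0, 0, 0, 0, 0]])

```text
time_s: 27.9
tool_pos: [477.7, 213.9, 167.8]
tcp_rot: [-4.6, 89.6, 2.4]
contact_force: [-3.3, -3.1, 12.3]
width: 19.8
```

>>> carry_out(commands=[[0, -0.001, 0, -0.003, 0, 0, 0], [0, 0, 0, 0, 0, 0, 0]])

```text
time_s: 28.1
tool_pos: [477.2, 213.9, 166.1]
tcp_rot: [-6.7, 89.5, 0.2]
contact_force: [-5.5, -3.4, 15.4]
width: 19.9
```

>>> carry_out(commands=[[0, -0.0005, 0, -0.003, 0, 0, 0], [0, 0, 0, 0, 0, 0, 0]])

```text
time_s: 28.3
tool_pos: [476.7, 213.8, 163.9]
tcp_rot: [-7.8, 89.5, -0.9]
contact_force: [-9.3, -4.6, 20.5]
width: 19.9
```

```bash
python3 st.py
```

```text
28.3 TCP press [-88.9 167.9 163.9] F [-9.3 -4.6 20.5] w 19.9 x [ 0.008 -0.    -1.   ] jaw ang-press 0.0 q [ 17.   6. -17.  66.  -0. 100.]
```

>>> carry_out(commands=[[0, -0.004, -0.0005, -0.003, 0, 0, 0], [0, 0, 0, 0, 0, 0, 0], [0, 0, 0, 0, 0, 0, 0]])

```text
time_s: 28.6
tool_pos: [476.7, 213.8, 162.4]
tcp_rot: [-4.1, 89.1, 2.8]
contact_force: [-3.4, -5.1, 20.0]
width: 20.1
```

```bash
python3 st.py; python3 - <<'E'
from h import *; from plant import r
p=np.load("p.npy")
ims={n:r.read_camera(n)["color"] for n in("top","scene")}
for n,im in ims.items():
    cv2.imwrite(f"pics/end_{n}.png",im[:,:,::-1]);b=im.astype(int)
    m=((b[:,:,0]>140)&(b[:,:,1]>100)&(b[:,:,2]<70)).astype(np.uint8);k,l,s,c=cv2.connectedComponentsWithStats(m)
    print(n,[(c[i].round(1).tolist(),s[i].tolist()) for i in range(1,k) if s[i,4]>12])
    for q in(0,.8,.88,.96,1.0): print(q,[proj(n,W((35-130*np.sin(.35+q),y,190+130*np.cos(.35+q)),p)).round(1).tolist() for y in(128,188,223)])
w=r.read_camera("wrist");b=w["color"].astype(int)
m=((b[:,:,0]>140)&(b[:,:,1]>100)&(b[:,:,2]<70)).astype(np.uint8);k,l,s,c=cv2.connectedComponentsWithStats(m)
def wp(X):
    v=w["R"]@X+w["t"];a=np.arctan2(np.hypot(v[0],v[1]),v[2]);return (w["K"][:2,2]+w["K"][0,0]*a*v[:2]/np.hypot(v[0],v[1])).round(1).tolist()
print("wrist",[(c[i].round(1).tolist(),s[i].tolist()) for i in range(1,k) if s[i,4]>50])
for q in(.8,.88,.96,1.0): print(q,[wp(W((35-130*np.sin(.35+q),y,190+130*np.cos(.35+q)),p)) for y in(168,188,223)])
# stopper cap: dark rows in scene column through bottle
print("cap proj z151,z137,z123",[proj("scene",W((0,0,z),p)).round(1).tolist() for z in(158,151,144,137,123)])
im=ims["scene"];u=int(round(proj("scene",W((0,0,137),p))[0]))
for v in range(222,258): print(v,im[v,u-1:u+2].mean(0).astype(int),end=" ")
E
```

```text
28.6 TCP press [-88.8 167.9 162.4] F [-3.4 -5.1 20. ] w 20.1 x [ 0.016  0.001 -1.   ] jaw ang-press -0.0 q [ 17.   6. -18.  65.  -0. 100.]
top [([448.0, 97.0], [434, 97, 29, 1, 29]), ([312.0, 134.3], [298, 131, 29, 7, 29]), ([402.3, 222.5], [376, 213, 51, 21, 454]), ([430.6, 240.5], [429, 232, 4, 16, 19]), ([389.4, 251.8], [384, 250, 12, 5, 25]), ([550.6, 262.0], [544, 261, 14, 3, 19]), ([507.3, 266.8], [502, 266, 11, 3, 15]), ([532.7, 294.6], [504, 290, 56, 9, 208]), ([548.5, 302.2], [531, 298, 29, 9, 166]), ([513.0, 308.3], [510, 307, 8, 3, 15]), ([522.5, 334.0], [506, 318, 52, 30, 252])]
0 [[215.5, 180.5], [194.4, 183.2], [182.1, 184.8]]
0.8 [[220.9, 209.8], [200.6, 212.4], [188.7, 214.0]]
0.88 [[221.3, 211.6], [201.1, 214.2], [189.3, 215.7]]
0.96 [[221.8, 213.1], [201.7, 215.7], [190.0, 217.2]]
1.0 [[222.0, 213.7], [202.0, 216.3], [190.3, 217.8]]
scene [([128.0, 316.1], [103, 295, 47, 49, 207]), ([153.9, 332.0], [131, 304, 50, 55, 696])]
0 [[329.6, 155.9], [339.1, 145.4], [344.4, 139.5]]
0.8 [[304.5, 168.2], [314.2, 157.9], [319.6, 152.1]]
0.88 [[303.2, 170.5], [312.9, 160.2], [3
[... 370 characters left out ...]
 [272.5, 160.4]]
cap proj z151,z137,z123 [[308.0, 226.4], [307.8, 228.3], [307.7, 230.1], [307.6, 232.0], [307.4, 235.7]]
222 [41 60 45] 223 [40 58 43] 224 [53 62 51] 225 [71 72 63] 226 [87 82 73] 227 [97 89 81] 228 [99 92 83] 229 [99 92 83] 230 [99 94 85] 231 [99 93 83] 232 [100  92  83] 233 [99 92 83] 234 [92 84 77] 235 [76 71 64] 236 [53 54 46] 237 [42 52 38] 238 [45 64 42] 239 [50 72 46] 240 [52 79 49] 241 [63 96 62] 242 [ 72 108  70] 243 [ 73 110  70] 244 [ 72 108  69] 245 [ 66 100  65] 246 [62 93 60] 247 [58 85 56] 248 [61 83 56] 249 [74 87 65] 250 [ 99 100  80] 251 [120 114  96] 252 [129 120 102] 253 [130 120 103] 254 [131 122 103] 255 [130 120 103] 256 [126 117  99] 257 [112 105  89]
```

The lever's at the stop: the ram's lower edge shows at about z 135, only a thin cap strip remains, and the force is 20 N against the 10–12 N needed. I'll hold briefly and run a last check.

>>> carry_out(commands=[[0, 0, 0, -0.001, 0, 0, 0], [0, 0, 0, 0, 0, 0, 0], [0, 0, 0, 0, 0, 0, 0], [0, 0, 0, 0, 0, 0, 0], [0, 0, 0, 0, 0, 0, 0], [0, 0, 0, 0, 0, 0, 0]])

```text
time_s: 29.35
tool_pos: [476.5, 213.8, 161.8]
tcp_rot: [-4.1, 89.1, 2.8]
contact_force: [-4.4, -3.9, 20.9]
width: 20.0
```

```bash
python3 st.py; python3 red.py; python3 look.py z; python3 - <<'E'
from h import *
p=np.load("p.npy");a=cv2.imread("pics/z_scene.png");u=307
print([(v,a[v,u-1:u+2].mean().astype(int)) for v in range(223,242)])
for n,t in(("top0","z_top"),("scene0","z_scene")):
    d=cv2.absdiff(cv2.imread(f"pics/{n}.png"),cv2.imread(f"pics/{t}.png")).max(2)
    for nm,(x0,y0,x1,y1) in (dict(wine=(100,165,150,205),spare=(145,242,168,262),case=(372,210,436,262)) if n=="top0" else dict(wine=(368,110,400,200),case=(100,290,190,375))).items(): print(t,nm,(d[y0:y1,x0:x1]>40).mean().round(3))
E
```

```text
29.35 TCP press [-89.  167.9 161.8] F [-4.4 -3.9 20.9] w 20.0 x [ 0.016  0.001 -1.   ] jaw ang-press -0.0 q [ 17.   6. -18.  65.  -0. 100.]
[]
top [([403.9, 234.4], [379, 225, 51, 20, 462]), ([536.4, 280.2], [533, 276, 8, 9, 56]), ([540.1, 323.3], [536, 319, 9, 9, 59])]
scene [([141.0, 326.3], [116, 299, 51, 55, 724])]
29.5 TCP press [-89.  167.9 161.8] F [-5.2 -5.3 21.2]
top [109.5 331.5] 72 [-396.   528.2   92. ]
top [289.  183.1] 39 [ -0.1 -90.8  92. ]
scene [291.1 262.9] 43 [ -1.8 -87.4  92. ]
[(223, np.int64(47)), (224, np.int64(54)), (225, np.int64(69)), (226, np.int64(83)), (227, np.int64(90)), (228, np.int64(91)), (229, np.int64(90)), (230, np.int64(92)), (231, np.int64(91)), (232, np.int64(90)), (233, np.int64(91)), (234, np.int64(85)), (235, np.int64(68)), (236, np.int64(48)), (237, np.int64(46)), (238, np.int64(48)), (239, np.int64(55)), (240, np.int64(59)), (241, np.int64(70))]
z_top wine 0.0
z_top spare 0.0
z_top case 0.0
z_scene wine 0.0
z_scene case 0.0
```

>>> carry_out(commands=[[0, -0.001, 0, -0.004, 0, 0, 0], [0, 0, 0, 0, 0, 0, 0], [0, 0, 0, 0, 0, 0, 0], [0, 0, 0, 0, 0, 0, 0]])

```text
time_s: 30.05
tool_pos: [475.3, 213.6, 156.7]
tcp_rot: [-5.2, 89.2, 1.7]
contact_force: [0.8, -3.7, 17.6]
width: 20.4
```

```bash
python3 st.py; python3 - <<'E'
from h import *; from plant import r
a=r.read_camera("scene")["color"];u=307
print([(v,int(a[v,u-1:u+2].mean())) for v in range(231,242)])
w=r.read_camera("wrist");b=w["color"].astype(int)
m=((b[:,:,0]>140)&(b[:,:,1]>100)&(b[:,:,2]<70)).astype(np.uint8);k,l,s,c=cv2.connectedComponentsWithStats(m)
print([(c[i].round(1).tolist(),s[i].tolist()) for i in range(1,k) if s[i,4]>50])
E
```

```text
30.05 TCP press [-90.3 167.9 156.7] F [ 0.8 -3.7 17.6] w 20.4 x [ 0.014  0.    -1.   ] jaw ang-press -0.0 q [ 17.   6. -19.  64.  -0. 100.]
[(231, 91), (232, 90), (233, 90), (234, 85), (235, 71), (236, 50), (237, 43), (238, 47), (239, 53), (240, 60), (241, 70)]
[([281.5, 218.9], [255, 172, 53, 103, 4664])]
```

The tool moved 5 mm and the force fell, so I need to know whether the bar followed or slipped in the grip. I'll fit the bar's x and z from its outline in the wrist picture.

```bash
cat > bar.py <<'E'
from h import *; from plant import r
p=np.load("p.npy");w=r.read_camera("wrist");b=w["color"].astype(int)
m=((b[:,:,0]>b[:,:,2]+70)&(b[:,:,1]>b[:,:,2]+50)&(b[:,:,2]<90)).astype(np.uint8);k,l,s,c=cv2.connectedComponentsWithStats(m)
i=1+np.argmin([np.hypot(*(c[j]-[281,218])) if s[j,4]>800 else 1e9 for j in range(1,k)]);mm=l==i;print(s[i])
rows=[r_ for r_ in range(185,255,10)];ed=np.array([[np.where(mm[v])[0].min()-.5,np.where(mm[v])[0].max()+.5] for v in rows])
C=P(-w["R"].T@w["t"],p)
# line of sight planes: tangent to the cylinder (axis along press y) in x-z
def ang(u,v):
    A,B=P(wray((u,v),0,w),p),P(wray((u,v),100,w),p);d=(B-A);return np.arctan2(d[0],d[2])
al=np.array([[ang(e,v) for e in ed_] for ed_,v in zip(ed,rows)])
mid=al.mean(1);half=abs(al[:,0]-al[:,1])/2;D=11/np.sin(half)
print("edges",ed.tolist());
for a,d in zip(mid,D): print("bar x,z",(C[0]-d*np.sin(a)).round(1),(C[2]-d*np.cos(a)).round(1),"on-circle q from angle:",end=" ")
a=np.median(mid)
f=lambda q:np.arctan2(C[0]-(35-130*np.sin(.35+q)),C[2]-(190+130*np.cos(.35+q)))
qs=np.linspace(.5,1.1,121);print("q",qs[np.argmin(abs(f(qs)-a))],"cam",C.round(1))
E
python3 bar.py
```

```text
[ 249  169   60  187 8863]
edges [[248.5, 308.5], [248.5, 307.5], [248.5, 307.5], [249.5, 307.5], [249.5, 307.5], [249.5, 306.5], [250.5, 306.5]]
bar x,z -91.0 213.5 on-circle q from angle: bar x,z -91.2 212.5 on-circle q from angle: bar x,z -91.2 213.5 on-circle q from angle: bar x,z -91.0 212.6 on-circle q from angle: bar x,z -91.0 213.7 on-circle q from angle: bar x,z -91.2 213.0 on-circle q from angle: bar x,z -91.0 212.2 on-circle q from angle: q 0.9750000000000001 cam [-92.8 239.8 330.2]
```

The bar is at x −91, as expected at 0.96 rad, and the ram hasn't moved, so the extra travel was the pads sliding on the bar at the stop. I'll raise the grip to 120 N and confirm that it holds steady.

>>> carry_out(commands=[[0, 0, 0, 0, 0, 0, 0], [0, 0, 0, 0, 0, 0, 0], [0, 0, 0, 0, 0, 0, 0], [0, 0, 0, 0, 0, 0, 0], [0, 0, 0, 0, 0, 0, 0]], newtons=120)

```text
time_s: 30.7
tool_pos: [475.3, 213.6, 156.7]
tcp_rot: [-5.4, 89.2, 1.5]
contact_force: [-0.7, -4.7, 17.0]
width: 19.4
```

>>> carry_out(commands=[[0, 0, 0, 0, 0, 0, 0], [0, 0, 0, 0, 0, 0, 0], [0, 0, 0, 0, 0, 0, 0], [0, 0, 0, 0, 0, 0, 0], [0, 0, 0, 0, 0, 0, 0], [0, 0, 0, 0, 0, 0, 0], [0, 0, 0, 0, 0, 0, 0], [0, 0, 0, 0, 0, 0, 0]])

```text
time_s: 31.5
tool_pos: [475.3, 213.6, 156.7]
tcp_rot: [-5.4, 89.2, 1.5]
contact_force: [-1.3, -3.9, 18.2]
width: 19.7
```

```bash
python3 bar.py; python3 - <<'E'
from plant import r
a=r.read_camera("scene")["color"];u=307
print([(v,int(a[v,u-1:u+2].mean())) for v in range(231,242)])
E
```

```text
[ 249  169   60  186 8875]
edges [[248.5, 308.5], [248.5, 307.5], [248.5, 307.5], [249.5, 307.5], [249.5, 307.5], [249.5, 306.5], [250.5, 306.5]]
bar x,z -91.0 213.6 on-circle q from angle: bar x,z -91.2 212.5 on-circle q from angle: bar x,z -91.2 213.5 on-circle q from angle: bar x,z -91.0 212.6 on-circle q from angle: bar x,z -91.0 213.8 on-circle q from angle: bar x,z -91.2 213.0 on-circle q from angle: bar x,z -91.0 212.3 on-circle q from angle: q 0.9750000000000001 cam [-92.8 239.8 330.3]
[(231, 90), (232, 91), (233, 89), (234, 85), (235, 70), (236, 51), (237, 42), (238, 47), (239, 51), (240, 60), (241, 71)]
```

>>> carry_out(commands=[[0, 0, 0, -0.002, 0, 0, 0], [0, 0, 0, 0, 0, 0, 0], [0, 0, 0, 0, 0, 0, 0], [0, 0, 0, 0, 0, 0, 0]])

```text
time_s: 32.0
tool_pos: [475.1, 213.6, 155.7]
tcp_rot: [-5.1, 89.2, 1.9]
contact_force: [-3.7, -5.9, 23.1]
width: 19.8
```

Another 2 mm raised the force by 5 N with only 1 mm of travel, so it's a firm stop and the grip is steady. Handing in.

```bash
python3 -c "
from plant import r
print(r.job_done());s=r.get_state();print(s['time_s'],s['tool_pos'],s['contact_force'],s['width'])"
```

```text
the job is handed in; nothing more can be done
None
the job is handed in; nothing more can be done
```

I handed the job in at about 32 s, with the gripper still holding the lever down. The carrier, catch and lever were done in the order asked.

**Last checks**
- **Carrier:** it clicked in at the station. After the press, the top and scene cameras put the knob at −91 and −87, against −90 expected.
- **Catch:** the paddle's end matched the fully flipped position (1.6 rad) in the wrist view. I didn't see it again after gripping the lever, because the arm and hand hid it.
- **Lever:** the bar measured x −91, which is where it should be at 0.96 rad. The ram's lower edge was fully down and stayed there under extra push. The hold was steady at about 23 N of push with a 120 N grip.
- **Bystanders:** the wine bottle and gift case looked unchanged in two views, and the spare bottle in the one view checked.

**What went wrong or disagreed**
- **Fingertip height:** the real tip is about 31 mm above the reported TCP. My first push therefore slid over the knob. I found this by touching the bare table lightly and corrected for it.
- **Detent force:** the carrier stuck at about 135 mm and needed roughly 24 N to go on, well above the stated 5–10 N. I never found out why.
- **Grip on the bar:** the pads slid several millimetres along the bar once the lever reached its stop, so I raised the grip from 80 to 120 N.
- **Bar height:** the height from its outline (z about 213) disagreed with the expected 224. I trusted x, the ram and the force instead.

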